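# Pack a kit of steel tube fittings

### The job

Pack the kit tray with the four bright steel fittings: lay the base plate flat on the tray floor and slide it fully home against both red stop bars, its long side along the bar on the tray's long-side wall nearest the robot, and stand the tube socket upright in the blue bin, the clamp block upright in the yellow bin and the levelling foot upright in the green bin. Leave the two black look-alikes where they stand.

Things in the scene. Friction and masses are not known exactly. Their poses are not given: they have to be found in the camera images.
- plate: bright steel base plate, 60 mm (its x) x 80 mm (its y) x 8 mm, four dark bolt holes, lying flat, with an upright square post 24 x 24 mm at its centre, sides parallel to the plate's, top 58 mm above the underside; about 0.35 kg. Origin: centre of the underside; z up. The same after a half turn.
- socket: bright steel tube socket: flange disc 50 mm diameter, 6 thick, with an upright tube 28 mm diameter, dark bore in its top, 56 mm high in all; stands upright on the bench. Small set-screw on its side (look only). Origin: centre of the underside; z up.
- clamp: bright steel clamp block: square base 50 x 50 x 6 mm with an upright block 26 (x) by 36 (y) mm up to 50 mm height; dark bores in its two x faces (the ones to grip, 26 apart); screw head 18 mm diameter on top, 7 mm off to +y, up to 56 mm. Stands upright on the bench. Origin: centre of the underside; z up.
- foot: bright steel levelling foot: round pad 50 mm diameter (5 mm thick at the rim, coned up to 11 mm), stem 14 mm diameter, and above it a knurled collar 22 mm diameter from 28 to 58 mm height with two dark rings; stands upright. Origin: centre of the underside; z up.
- black_socket: black look-alike of the tube socket, to be left where it stands: flange disc 50 mm diameter, 6 thick, with an upright tube 28 mm diameter, dark bore in its top, 56 mm high in all; stands upright on the bench. Small set-screw on its side (look only). Origin: centre of the underside; z up.
- black_clamp: black look-alike of the clamp block, to be left where it stands: square base 50 x 50 x 6 mm with an upright block 26 (x) by 36 (y) mm up to 50 mm height; dark bores in its two x faces (the ones to grip, 26 apart); screw head 18 mm diameter on top, 7 mm off to +y, up to 56 mm. Stands upright on the bench. Origin: centre of the underside; z up.
- tray: plywood tray, fixed, 188 (x) x 264 (y) mm, rim 20, walls and floor 4. Origin: underside centre, on the bench; +x away from the robot, +y to its left, turned up to 15 deg. Bins fill x > 8 mm. Two red stop bars, tops 18 mm up, in the -x +y corner: faces x = -80 mm (y 28 to 118) and y = 118 mm (x -80 to -14). The plate when home: centre x -50, y 78, underside 4 mm up, 80 mm side on the x bar.
- bin_blue: blue open square bin, 80 mm outside, 74 inside, 20 high, walls and floor 3 mm. Fixed in the tray, sides parallel to it; the three stand in a row along the tray's y at its x = +48 mm, 84 mm apart, in any order. Origin: centre of the underside, 4 mm above the bench (inner floor 7, rim 24 mm above the bench).
- bin_yellow: yellow open square bin, 80 mm outside, 74 inside, 20 high, walls and floor 3 mm. Fixed in the tray, sides parallel to it; the three stand in a row along the tray's y at its x = +48 mm, 84 mm apart, in any order. Origin: centre of the underside, 4 mm above the bench (inner floor 7, rim 24 mm above the bench).
- bin_green: green open square bin, 80 mm outside, 74 inside, 20 high, walls and floor 3 mm. Fixed in the tray, sides parallel to it; the three stand in a row along the tray's y at its x = +48 mm, 84 mm apart, in any order. Origin: centre of the underside, 4 mm above the bench (inner floor 7, rim 24 mm above the bench).
There are look-alikes about, which are no part of the job. What is shaped like the clamp but turquoise is not meant. Leave any orange look-alike of the foot alone.

How it is judged:
By the outcome, as a careful person would: the job done as asked, in the order asked, and still so for the second after the job is handed in, with the robot touching nothing.
It also fails if it takes over 115 s, if anything falls off the work surface, if the arm or the gripper's body presses on something with over 40 N, if the wrist force passes 120 N, or if a joint passes its speed limit or range.

### The arm

A 7-joint arm with a two-finger parallel gripper is mounted at the origin on the work surface. World frame = base frame: x ahead of the robot, y to its left, z up, the work surface at z = 0. Lengths are in m, angles in degrees, forces in N, time in s.
With the tool pointing down it reaches from about 0.425 to 0.875 m from the base axis. Payload 4.7 kg.
Tool frame: the origin (TCP) lies on the front face of the gripper's body, between the roots of the fingers; the fingertips stand 70 mm ahead of it and the grasp point (between the pads) lies 51 mm ahead of it (tip_extent is the distance from the TCP to the fingertips, in m); z points along the fingers, y is the direction in which the jaws open and shut (so a half turn about z gives the same grasp; the last joint's range is limited). The gripper opens to 87 mm and grips with 3 to 60 N. Pads are 19 mm wide; open, the fingers measure 117 mm over their backs; the gripper's body (75 mm by 190 mm) begins 51 mm behind the grasp point.
Start: joints at [70.594, 18.392, -4.016, 83.108, 1.295, 78.541, -3.26], TCP at [0.225, -0.61, 0.292] pointing down, gripper open.
Joint ranges: [-163.93, 163.93], [-17.29, 119.83], [-79.2, 71.16], [3.27, 140.29], [-89.18, 269.18], [5.43, 117.66], [-154.24, 154.24]. Speed limits (degrees/s): [147.25, 147.25, 180, 180, 180, 180, 180].

### API

Orientations are given as [roll, pitch, yaw] about the fixed x, y, z axes, in that order (R = Rz(yaw) Ry(pitch) Rx(roll)).
In Python, from cell import * gives the robot as it stands.
- The arm moves only by the tool carry_out, never from a script. Its argument "increments" is text: rows parted by semicolons, each of 7 numbers parted by spaces: the opening, from 0 (shut) to 1 (fully open), then the shift along the tool's x, y, z in m, then the turn, a rotation vector about the tool's x, y, z in degrees. A call has 1 to 20 rows; each row shifts and turns the pose as measured when the row begins, along the tool's axes as they then stand; what a row does not reach is not made up. A row lasts 1/8 s, in which the tool goes at most 62.5 mm and 10.7 degrees, less where a joint would pass 70% of its speed; a pose out of reach is approached as far as the arm can. A call is refused whole if a number of a shift passes 0.0625 or a number of a turn 10.7, either way. A call with a gripper value outside its range is refused whole. The fingers move at their own pace and stop on an object; "force" is the grip in N (left out, the last holds). Time passes only in rows, so rows that do not move let the fingers close. It gives the time, the measured TCP pose, the force and the opening at its end, in the units of the state.
- get_obs(): the state, without advancing time (a new reading comes with each control period).
- read_camera(name): name is "scene" or "top" or "wrist"; returns a dict with "img" (480x640x3 uint8, blue, green, red), "fx", "fy", "cx", "cy" (pixels), "k1" (the pictures are not rectified: a ray, as slopes to the right and down, at radius r is drawn at 1 + k1 r^2 times it, then the intrinsics apply), "world_from_camera" (4x4, takes a point from camera to world coordinates). Camera axes: x right, y down, z forward; pixel columns grow to the right and rows downward; lengths in m; the calibration is good to about 2 mm. A picture is of the moment at which its call begins. There is no depth.
- sign_off(): hands the job in, once; it reports no verdict.
Trained networks look in a picture, given as the dict that the camera call returned (one of the last four; its "shot" number tells which), for a name from the list of things; names that differ only in an ending like _2 or _b are one class to them, and where a whole thing is asked for, a point or a joint stands for the part that bears it (a point fixed in the world has none). Each returns a list of dicts, best first, with "confidence" (0 to 1); they miss things now and then, are a little off and sometimes report something else, mostly with a low value. They report only what shows in the picture. A call takes as long as a camera call. They do not tell look-alikes from the thing itself.
- masks_of(target, picture): "pixels" (480x640 bool, what is visible of it) and "bbox" ([left, top, right, bottom] in pixels, round what is visible of it).
The state is a dict: "time_s": time; "qpos": joint angles; "joint_velocities": joint speeds; "effort": joint torques, N m; "tool_pos": TCP position; "tool_rot": TCP orientation; "force": force on the tool from outside, world axes, zero at the start; "wrist_torque": the same for the moment, N m; "grip_width": finger opening in m.
Only numpy, scipy, OpenCV 4.12 (cv2) and the standard library are available. Lean on these libraries where they do the work, as an engineer would, in place of code of your own. Each camera call takes 0.05 s, during which the arm holds its last target.

## Working session

There is one attempt and no reset: what is moved stays moved. The work goes in short steps, Python scripts to look and compute and a tool call to move; the robot and the scene stay as the last step left them, time stands still between calls to the robot, and variables do not carry over. Pictures are saved under pics/ and viewed, and the job is handed in when it is done.

Besides the shell and the picture viewer there is one more tool, called after "Emit:" in YAML: its name, and indented under it one key for each argument. carry_out: Moves the arm, as the interface text tells. Its arguments: {"type":"object","properties":{"increments":{"type":"string"},"force":{"type":"number"}},"required":["increments"]}

```bash
mkdir -p pics; ls; python3 - <<'E'
from cell import *
import cv2
o=get_obs();print({k:o[k] for k in('time_s','tool_pos','tool_rot','grip_width','qpos','force')})
for n in('scene','top'):
    p=read_camera(n);cv2.imwrite(f'pics/{n}1.png',p['img']);print(n,p['fx'],p['cx'],p['cy'],p['k1'],p['world_from_camera'])
E
```

```text
pics
{'time_s': 0.0, 'tool_pos': array([ 0.22441854, -0.60957514,  0.29116679]), 'tool_rot': array([-1.79890284e+02,  4.91994914e-03,  2.02160655e+01]), 'grip_width': 0.08709104195759283, 'qpos': array([70.59345123, 18.43844856, -4.01623322, 83.17508771,  1.29430937,
       78.54138961, -3.26076976]), 'force': array([ 0.30394417,  0.138197  , -0.44613506])}
scene 450.24175748214714 323.26614867373365 238.69542119546867 -0.07222443349771893 [[-6.37726015e-01  6.52284282e-01 -4.09671510e-01  9.29538048e-01]
 [ 7.70262959e-01  5.40537559e-01 -3.38399352e-01  2.65616230e-01]
 [ 7.10260342e-04 -5.31360859e-01 -8.47145284e-01  7.87280962e-01]
 [ 0.00000000e+00  0.00000000e+00  0.00000000e+00  1.00000000e+00]]
top 510.86129679577704 318.38523903244896 237.21627452939924 -0.14317437329702237 [[ 0.02309454 -0.99733359  0.06922683  0.4968071 ]
 [-0.99959097 -0.02420416 -0.01523294 -0.00954572]
 [ 0.0168679  -0.06884672 -0.99748464  1.18245133]
 [ 0.          0.          0.          1.        ]]
```

View pics/top1.png

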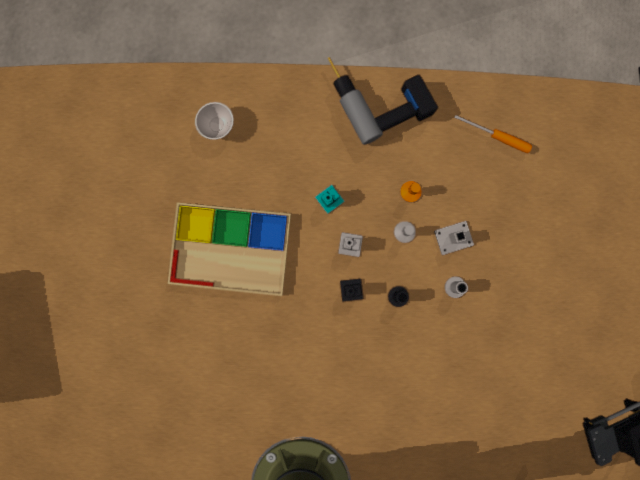

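View pics/scene1.png

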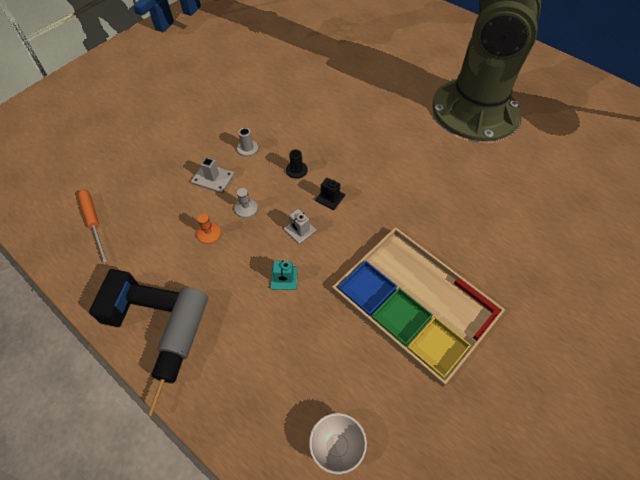

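```bash
cat > h.py <<'E'
from cell import *
import cv2,numpy as np
from scipy.optimize import minimize
def proj(p,P):
    T=np.linalg.inv(p['world_from_camera']);K=np.array([[p['fx'],0,p['cx']],[0,p['fy'],p['cy']],[0,0,1.]])
    r,_=cv2.Rodrigues(T[:3,:3]);return cv2.projectPoints(np.asarray(P,float).reshape(-1,1,3),r,T[:3,3],K,np.array([p['k1'],0,0,0.]))[0].reshape(-1,2)
def ray(p,uv,z):
    K=np.array([[p['fx'],0,p['cx']],[0,p['fy'],p['cy']],[0,0,1.]])
    s=cv2.undistortPoints(np.array(uv,float).reshape(-1,1,2),K,np.array([p['k1'],0,0,0.])).reshape(-1,2)
    W=p['world_from_camera'];d=np.c_[s,np.ones(len(s))]@W[:3,:3].T;o=W[:3,3];return o+d*((z-o[2])/d[:,2:])
def box(a,b,h0,h1,cx=0,cy=0): return np.array([[cx+i*a/2,cy+j*b/2,h] for i in(-1,1) for j in(-1,1) for h in(h0,h1)])/1000
def cyl(d,h0,h1,cx=0,cy=0,d2=None):
    t=np.linspace(0,2*np.pi,40,endpoint=False);d2=d2 or d
    return np.r_[np.c_[cx+d/2*np.cos(t),cy+d/2*np.sin(t),0*t+h0],np.c_[cx+d2/2*np.cos(t),cy+d2/2*np.sin(t),0*t+h1]]/1000
M={'plate':[box(60,80,0,8),box(24,24,8,58)],'socket':[cyl(50,0,6),cyl(28,6,56)],
'clamp':[box(50,50,0,6),box(26,36,6,50),cyl(18,50,56,0,7)],'foot':[cyl(50,0,5),cyl(50,5,11,d2=14),cyl(14,11,28),cyl(22,28,58)]}
for c in('blue','yellow','green'): M['bin_'+c]=[box(80,80,0,20)]
M['tray']=[box(188,264,0,20)]
def xf(P,q,z=0):
    c,s=np.cos(q[2]),np.sin(q[2]);return P@np.array([[c,s,0],[-s,c,0],[0,0,1]])+[q[0],q[1],z]
S=4
def render(p,name,q,z=0):
    m=np.zeros((480*1,640*1),np.uint8)
    for P in M[name]:
        h=cv2.convexHull(proj(p,xf(P,q,z)).astype(np.float32))
        cv2.fillConvexPoly(m,np.round(h*16).astype(np.int32),255,cv2.LINE_AA,4)
    return m/255.
def fit(name,views,q0,z=0,yaw=True):
    # views: list of (pic, mask)
    def f(v):
        q=[v[0]/1000,v[1]/1000,np.radians(v[2]) if yaw else q0[2]];c=0
        for p,m in views:
            r=render(p,name,q,z);c+=np.abs(r-m).sum()/m.sum()
        return c
    v0=np.array([q0[0]*1e3,q0[1]*1e3,np.degrees(q0[2])][:3 if yaw else 2])
    best=None
    for d in ((-30,0,30) if yaw else (0,)):
        v=v0.copy()
        if yaw:v[2]+=d
        n=len(v);sim=np.vstack([v]+[v+np.eye(n)[i]*(8,8,12)[i] for i in range(n)])
        r=minimize(f,v,method='Nelder-Mead',options=dict(initial_simplex=sim,xatol=.05,fatol=1e-5,maxiter=250))
        if best is None or r.fun<best.fun:best=r
    return best.x,best.fun/len(views)
def tp(name,base=None):
    return name
E
python3 - <<'E'
from h import *
ps={n:read_camera(n) for n in('top','scene')}
import pickle
out={}
for n in M:
    for c,p in ps.items():
        for d in masks_of(n,p)[:4]:
            m=d['pixels'];v,u=np.nonzero(m)
            if len(u)<5: continue
            w=ray(p,[[u.mean(),v.mean()]],.02)[0]
            print(n,c,round(d['confidence'],2),d['bbox'],m.sum(),w[:2].round(3),p['img'][m].mean(0).round())
            out.setdefault((n,c),[]).append(m)
pickle.dump((ps,out),open('o1.pkl','wb'))
E
```

```text
plate top 0.55 [437.1, 222.4, 471.9, 255.9] 840 [ 0.584 -0.34 ] [113. 118. 126.]
plate scene 0.83 [191.5, 159.6, 235.1, 195.0] 842 [ 0.59  -0.335] [104. 113. 121.]
plate scene 0.44 [408.1, 316.2, 469.3, 376.9] 2066 [0.602 0.259] [ 51. 131. 158.]
socket top 0.92 [442.1, 278.8, 466.9, 299.7] 377 [ 0.469 -0.346] [ 98. 104. 112.]
clamp top 0.7 [337.5, 232.1, 361.6, 254.2] 432 [ 0.564 -0.1  ] [119. 124. 132.]
clamp top 0.64 [315.6, 188.1, 345.5, 213.0] 472 [ 0.666 -0.051] [104. 112.  13.]
clamp top 0.47 [338.9, 275.8, 365.0, 300.9] 476 [ 0.459 -0.105] [28. 30. 34.]
clamp scene 0.83 [281.9, 209.5, 318.4, 242.5] 694 [ 0.566 -0.098] [100. 109. 119.]
clamp scene 0.75 [272.4, 259.6, 298.8, 290.2] 677 [ 0.671 -0.046] [ 98. 108.  40.]
foot top 0.76 [399.7, 182.3, 418.8, 202.5] 307 [ 0.69  -0.236] [  2.  94. 169.]
foot top 0.6 [393.2, 221.8, 416.7, 243.7] 325 [ 0.595 -0.224] [128. 134. 143.]
foot scene 0.97 [235.4, 188.0, 258.2, 217.0] 482 [ 0.598 -0.224] [114. 124. 133.]
foot scene 0.6 [196.5, 212.1, 219.4, 241.4] 506 [ 0.693 -0.237] [ 41.  90. 170.]
bin_blue top 0.57 [249.2, 214.1, 288.2, 249.0] 1226 [0.587 0.089] [133.  70.  26.]
bin_blue top 0.28 [432.4, 223.2, 474.3, 255.5] 870 [ 0.584 -0.34 ] [112. 118. 126.]
bin_blue scene 0.79 [340.7, 265.5, 399.6, 309.2] 1770 [0.589 0.093] [114.  61.  32.]
bin_blue scene 0.48 [314.0, 177.1, 344.0, 209.6] 618 [ 0.461 -0.102] [21. 24. 28.]
bin_yellow top 0.92 [175.4, 206.4, 217.3, 245.1] 1253 [0.6   0.256] [  2. 133. 154.]
bin_yellow scene 0.89 [407.9, 317.2, 469.6, 377.1] 2071 [0.601 0.259] [ 51. 131. 158.]
bin_green top 0.66 [210.9, 208.1, 251.4, 247.1] 1242 [0.594 0.173] [ 44. 103.  25.]
bin_green scene 0.84 [376.5, 289.8, 431.8, 348.0] 1859 [0.596 0.176] [47. 94. 39.]
tray top 0.92 [171.6, 206.8, 290.9, 295.8] 5106 [0.507 0.177] [ 95. 135. 166.]
tray scene 0.78 [332.4, 229.4, 503.4, 387.6] 7948 [0.527 0.19 ] [ 91. 126. 159.]
```

```bash
python3 - <<'E'
from h import *
import pickle
ps,out=pickle.load(open('o1.pkl','rb'))
V=lambda n,i=(0,0):[(ps[c],out[n,c][k].astype(float)) for c,k in zip(('top','scene'),i) if (n,c) in out]
for c in('top','scene'):
    out['tray',c]=[out['tray',c][0]|out['bin_blue',c][0]|out['bin_yellow',c][0]|out['bin_green',c][0]]
for v in (V('tray'),V('tray')[:1],V('tray')[1:]): print('tray',*fit('tray',v,[.55,.18,.1]))
for n,q,i,z,y in(('plate',[.584,-.34,.2],(0,0),0,1),('socket',[.469,-.346,0],(0,0),0,0),('clamp',[.565,-.1,.1],(0,0),0,1),('foot',[.596,-.224,0],(1,0),0,0),
 ('bin_blue',[.588,.09,.1],(0,0),.004,1),('bin_green',[.595,.174,.1],(0,0),.004,1),('bin_yellow',[.601,.257,.1],(0,0),.004,1)):
    for v in (V(n,i),V(n,i)[:1],V(n,i)[1:]):
        if v: print(n,*fit(n,v,q,z,bool(y)))
def crop(p,x0,y0,x1,y1): return cv2.resize(p['img'][y0:y1,x0:x1],None,fx=6,fy=6,interpolation=cv2.INTER_CUBIC)
cv2.imwrite('pics/c1.png',crop(ps['scene'],190,120,320,220));cv2.imwrite('pics/c2.png',crop(ps['top'],165,200,295,300))
E
```

```text
tray [546.02582719 178.47337499  -4.41370233] 0.06281693475074117
tray [546.47782096 177.38180155  -4.87294105] 0.10296198851887219
tray [546.24834816 178.22096235  -4.38533057] 0.02257542310522443
plate [ 584.90440929 -344.92195162   17.67108417] 0.1650153972911413
plate [ 585.17999504 -345.54781232   17.63921124] 0.13822128851540616
plate [ 585.04973743 -345.67826048   16.59529829] 0.1896744445996926
socket [ 468.42836535 -349.21113843] 0.13641233681801632
socket [ 468.42836535 -349.21113843] 0.13641233681801632
clamp [ 563.00473049 -100.68133703   -9.08650463] 0.16008162871296452
clamp [ 564.47932461 -101.62649926   83.65463277] 0.22781408859840233
clamp [ 562.62500203 -100.71957861   -8.09003417] 0.08570944227835227
foot [ 595.17912964 -227.92831346] 0.20728008611679588
foot [ 597.46461105 -227.81986237] 0.28489894419306183
foot [ 595.40272344 -227.93091762] 0.12928158815393376
bin_blue [586.89627965  90.88933032  -3.6122316 ] 0.11495592793849735
bin_blue [587.5004929   89.7450433   -5.78377131] 0.1048907654415763
bin_blue [584.04241688  92.07343599  -2.16970528] 0.11286141575274176
bin_green [594.01683417 174.11589066  -3.52212339] 0.1233703471522345
bin_green [594.00415305 173.80710878  -4.71038965] 0.09958005746582047
bin_green [591.69945125 175.18661796  -2.80249777] 0.1415836049320212
bin_yellow [599.83212307 257.69754106  -4.72653891] 0.09987973835858009
bin_yellow [600.69904581 257.03127614  -5.41004473] 0.09249956966026635
bin_yellow [596.62345905 258.19082357  -4.63210445] 0.10008615710890828
```

View pics/c1.png

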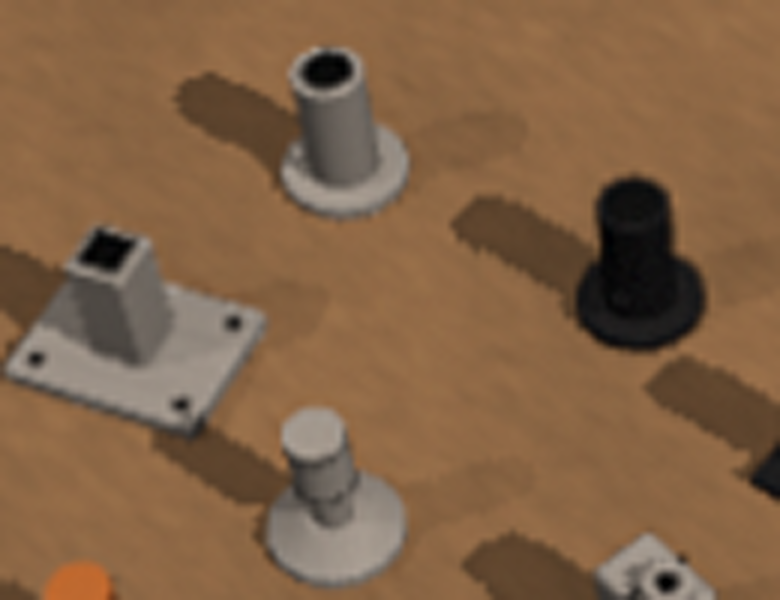

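View pics/c2.png

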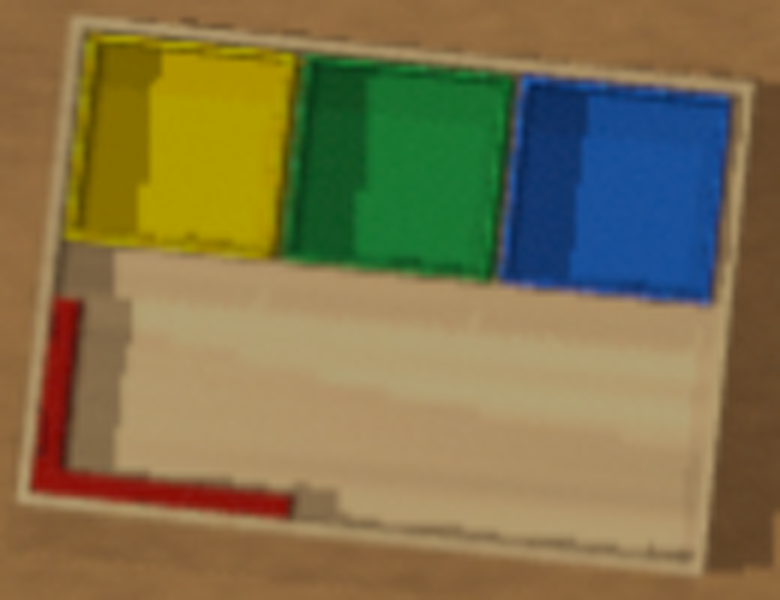

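```bash
cat >> h.py <<'E'
from scipy.spatial.transform import Rotation as Ro
def plan(wps,step=.055,ang=9.5):
    """wps: list of (x,y,z,yaw,opening[,step]); prints rows from present pose"""
    o=get_obs();p=np.array(o['tool_pos']);R=Ro.from_euler('xyz',o['tool_rot'],degrees=True);rows=[]
    for w in wps:
        t=np.array(w[:3]);Rt=Ro.from_euler('xyz',[180,0,w[3]],degrees=True);st=w[5] if len(w)>5 else step
        dr=(R.inv()*Rt).as_rotvec(degrees=True)
        n=max(1,int(np.ceil(np.linalg.norm(t-p)/st)),int(np.ceil(np.linalg.norm(dr)/ang)))
        d=(t-p)/n
        for i in range(n):
            s=np.round(R.inv().apply(t-p)/(n-i),4);q=np.round((R.inv()*Rt).as_rotvec(degrees=True)/(n-i),2)
            rows.append(' '.join('%g'%v for v in [w[4],*s,*q]));p=p+R.apply(s);R=R*Ro.from_rotvec(q,degrees=True)
    print(len(rows),'; '.join(rows))
def st():
    o=get_obs();print('t',round(o['time_s'],2),'pos',o['tool_pos'].round(4),'rot',o['tool_rot'].round(2),'F',o['force'].round(1),'T',o['wrist_torque'].round(2),'w',round(o['grip_width'],4),'q',o['qpos'].round(0))
E
python3 - <<'E'
from h import *
plan([(.585,-.345,.24,17,1)])
E
```

```text
9 1 0.0478 -0.0138 0.0058 0 0 0.36; 1 0.0477 -0.0141 0.0058 0 0 0.36; 1 0.0476 -0.0144 0.0058 0 0 0.36; 1 0.0475 -0.0147 0.0058 0 0 0.36; 1 0.0474 -0.015 0.0058 0 0 0.36; 1 0.0473 -0.0153 0.0058 0 0 0.35; 1 0.0472 -0.0156 0.0058 0 0 0.36; 1 0.047 -0.0158 0.0058 0 0 0.35; 1 0.047 -0.0161 0.0058 0.01 0 0.36
```

Emit:
carry_out:
  increments: "1 0.0478 -0.0138 0.0058 0 0 0.36; 1 0.0477 -0.0141 0.0058 0 0 0.36; 1 0.0476 -0.0144 0.0058 0 0 0.36; 1 0.0475 -0.0147 0.0058 0 0 0.36; 1 0.0474 -0.015 0.0058 0 0 0.36; 1 0.0473 -0.0153 0.0058 0 0 0.35; 1 0.0472 -0.0156 0.0058 0 0 0.36; 1 0.047 -0.0158 0.0058 0 0 0.35; 1 0.047 -0.0161 0.0058 0.01 0 0.36"

```text
time_s: 2.12
tool_pos: [0.5919, -0.3456, 0.2388]
tool_rot: [179.7, 0.1, 16.1]
force: [0.2, 0.2, 0.5]
grip_width: 0.087
```

```bash
python3 - <<'E'
from h import *
st()
p=read_camera('wrist');cv2.imwrite('pics/w1.png',p['img']);print(p['world_from_camera'].round(3),p['fx'],p['k1'])
for n in('plate','foot'):
  for d in masks_of(n,p)[:3]: print(n,d['confidence'],d['bbox'],d['pixels'].sum())
plan([(.585,-.345,.24,17,1)])
E
```

```text
t 2.12 pos [ 0.5919 -0.3456  0.2388] rot [1.7967e+02 1.0000e-01 1.6100e+01] F [0.2 0.2 0.5] T [ 0.01 -0.02  0.  ] w 0.087 q [ 39.  25. -15.  81.   7.  75. -51.]
[[ 0.278 -0.918 -0.281  0.67 ]
 [-0.961 -0.265 -0.086 -0.323]
 [ 0.005  0.294 -0.956  0.332]
 [ 0.     0.     0.     1.   ]] 340.8209189971982 -0.057747843586144466
plate 0.72 [18.2, 253.3, 93.8, 297.0] 2172
plate 0.57 [274.7, 197.0, 358.3, 257.7] 4780
foot 0.96 [168.3, 160.4, 226.9, 208.4] 2404
foot 0.59 [204.8, 53.6, 265.8, 115.4] 2730
1 1 -0.0089 0.0004 -0.002 0.16 0.04 -0.46
```

View pics/w1.png

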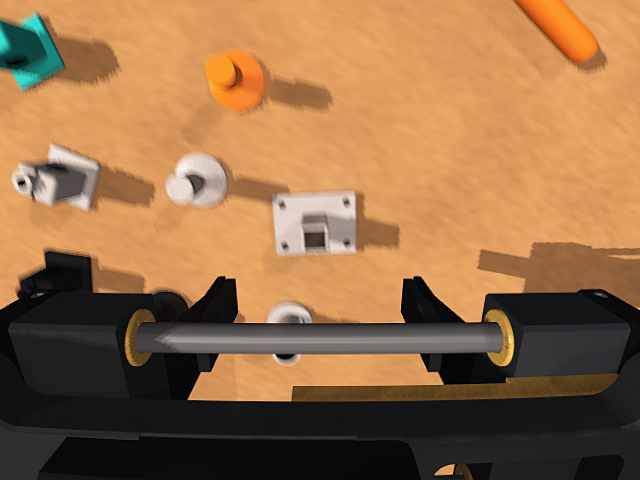

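```bash
python3 - <<'E'
from h import *
p=read_camera('wrist')
D=[d for d in masks_of('plate',p) if abs(d['bbox'][0]-275)<12]
for d in D: print(fit('plate',[(p,d['pixels'].astype(float))],[.585,-.345,.3]))
for d in masks_of('foot',p):
    if abs(d['bbox'][0]-168)<12: print(fit('foot',[(p,d['pixels'].astype(float))],[.595,-.228,0],yaw=False))
# holes: dark blobs & outline of plate
g=cv2.cvtColor(p['img'],cv2.COLOR_BGR2GRAY)
cv2.imwrite('pics/w1c.png',cv2.resize(p['img'][180:270,260:380],None,fx=6,fy=6,interpolation=cv2.INTER_CUBIC))
E
```

```text
(array([ 596.26816017, -227.82294276]), np.float64(0.03573794918128933))
```

View pics/w1c.png

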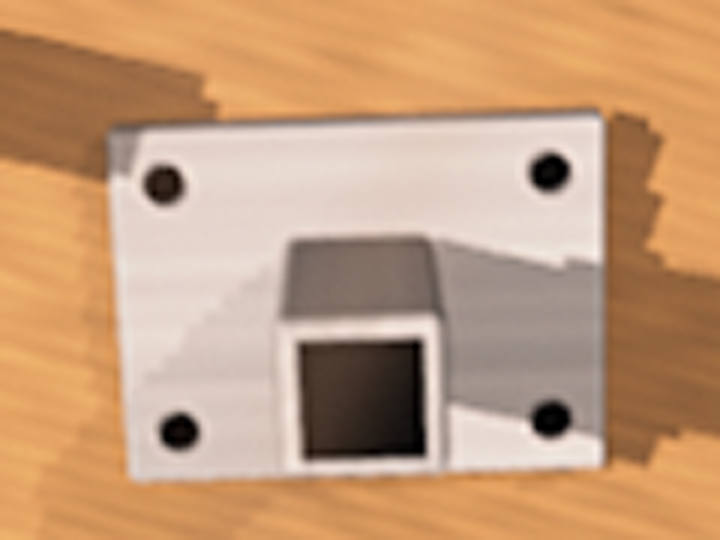

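```bash
python3 - <<'E'
from h import *
p=read_camera('wrist')
c=np.array([[110,128],[601,113],[603,467],[132,478]])/6-.4+[260,180]
w=ray(p,c,.008);print(w.round(4),w.mean(0).round(4))
for i in range(4):
    d=w[(i+1)%4]-w[i];print(np.linalg.norm(d[:2]),np.degrees(np.arctan2(d[1],d[0])))
t=np.array([[285,318],[443,315],[443,462],[287,470]])/6-.4+[260,180]
w=ray(p,t,.058);print(w.round(4),w.mean(0).round(4))
for i in range(4):
    d=w[(i+1)%4]-w[i];print(np.linalg.norm(d[:2]),np.degrees(np.arctan2(d[1],d[0])))
E
```

```text
[[ 0.5982 -0.3057  0.008 ]
 [ 0.6222 -0.3806  0.008 ]
 [ 0.5649 -0.3997  0.008 ]
 [ 0.5411 -0.3238  0.008 ]] [ 0.5816 -0.3524  0.008 ]
0.07869365951877703 -72.19989477286659
0.06037878235994116 -161.5931462345678
0.07951500488706328 107.39912144735324
0.05981918751736401 17.62768537867919
[[ 0.5896 -0.3386  0.058 ]
 [ 0.5961 -0.3596  0.058 ]
 [ 0.5753 -0.3659  0.058 ]
 [ 0.568  -0.3449  0.058 ]] [ 0.5822 -0.3523  0.058 ]
0.02200353641473601 -72.86772282087337
0.021773587023500972 -163.1942328935369
0.022253383329939994 109.10030153887234
0.02254034145977827 16.215111048093647
```

```bash
python3 - <<'E'
from h import *
import pickle
ps,_=pickle.load(open('o1.pkl','rb'))
c=np.array([[5,365],[193,425],[267,315]])/6-.4+[190,120]
w=ray(ps['scene'],c,.008);print(w.round(4),(w[0]+w[2])/2)
t=np.array([[65,262],[103,225],[150,240],[118,280]])/6-.4+[190,120]
print(ray(ps['scene'],t,.058).mean(0).round(4))
p=ps['top'];cv2.imwrite('pics/t1c.png',cv2.resize(p['img'][210:310,380:490],None,fx=6,fy=6,interpolation=cv2.INTER_CUBIC))
E
```

```text
[[ 0.6239 -0.3732  0.008 ]
 [ 0.5986 -0.2976  0.008 ]
 [ 0.5444 -0.3145  0.008 ]] [ 0.58416771 -0.34385475  0.008     ]
[ 0.5845 -0.3431  0.058 ]
```

View pics/t1c.png

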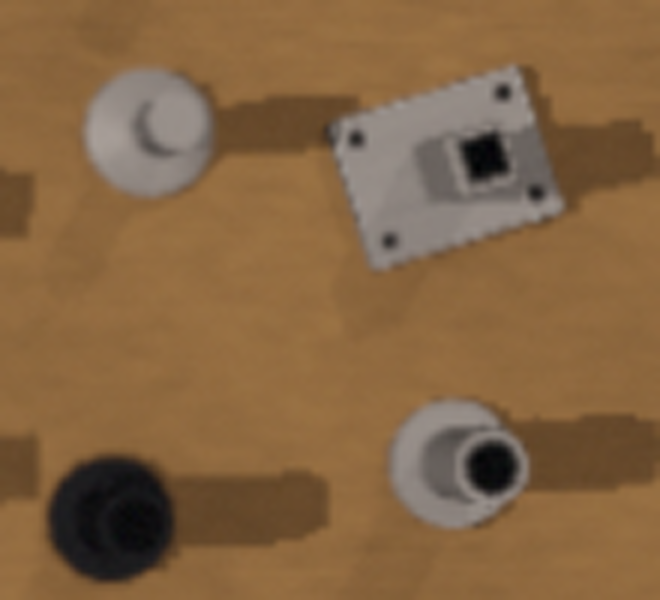

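```bash
python3 - <<'E'
from h import *
st()
p=read_camera('wrist');st()
for i in range(2):
  for d in masks_of('plate',p):
    if abs(d['bbox'][0]-275)<15: print(d['bbox'],fit('plate',[(p,d['pixels'].astype(float))],[.585,-.345,.3]))
for d in masks_of('foot',p):
    if abs(d['bbox'][0]-168)<12: print(fit('foot',[(p,d['pixels'].astype(float))],[.595,-.228,0],yaw=False))
st()
im=p['img'].copy()
for q in ([.5845,-.3445,.305],):
    m=(render(p,'plate',q)>.5).astype(np.uint8);cs,_=cv2.findContours(m,0,2);cv2.drawContours(im,cs,-1,(0,0,255),1)
cv2.imwrite('pics/w1d.png',cv2.resize(im[170:270,250:380],None,fx=6,fy=6,interpolation=cv2.INTER_CUBIC))
print(p['world_from_camera'].round(4))
E
```

```text
t 2.48 pos [ 0.5894 -0.3483  0.239 ] rot [1.7964e+02 1.6000e-01 1.5990e+01] F [-0.4 -0.3  0.3] T [-0.01  0.01 -0.05] w 0.0871 q [ 39.  25. -15.  81.   7.  75. -50.]
t 2.52 pos [ 0.5894 -0.3483  0.2391] rot [1.7964e+02 1.5000e-01 1.5970e+01] F [-0.3 -0.1 -0.2] T [-0.   -0.02 -0.03] w 0.0872 q [ 39.  25. -15.  81.   7.  75. -50.]
[269.2, 190.0, 355.1, 254.8] (array([ 585.77575326, -344.93551081,   18.09199823]), np.float64(0.06100406726157955))
[269.2, 190.0, 355.1, 254.8] (array([ 585.77575326, -344.93551081,   18.09199823]), np.float64(0.06100406726157955))
(array([ 596.46318023, -228.07995874]), np.float64(0.04928518041442043))
t 2.67 pos [ 0.5899 -0.3476  0.2391] rot [1.7966e+02 1.1000e-01 1.6020e+01] F [ 0.3 -0.5  0.2] T [ 0.07  0.01 -0.03] w 0.0872 q [ 39.  25. -15.  81.   7.  75. -50.]
[[ 0.2762 -0.9188 -0.2821  0.6675]
 [-0.9611 -0.2624 -0.0863 -0.3254]
 [ 0.0052  0.295  -0.9555  0.3318]
 [ 0.      0.      0.      1.    ]]
```

View pics/w1d.png

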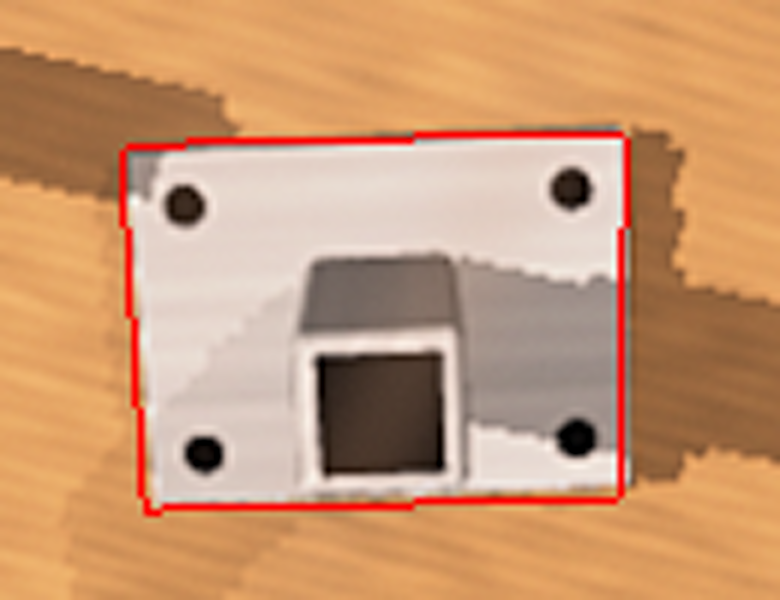

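```bash
python3 - <<'E'
from h import *
plan([(.5855,-.345,.2,17.8,1),(.5855,-.345,.14,17.8,1)])
E
```

```text
3 1 -0.0034 -0.0039 0.0391 0.33 0.12 -1.78; 1 0 -0 0.03 0 -0 0; 1 0 -0 0.03 0 -0 0
```

Emit:
carry_out:
  increments: "1 -0.0034 -0.0039 0.0391 0.33 0.12 -1.78; 1 0 0 0.03 0 0 0; 1 0 0 0.03 0 0 0; 1 0 0 0 0 0 0"

```text
time_s: 3.18
tool_pos: [0.5844, -0.3478, 0.1396]
tool_rot: [179.8, -0.1, 17.6]
force: [0.1, 0.4, -0.2]
grip_width: 0.087
```

```bash
python3 - <<'E'
from h import *
st()
plan([(.5855,-.345,.11,17.8,1),(.5855,-.345,.089,17.8,1)])
E
```

```text
t 3.17 pos [ 0.5844 -0.3478  0.1396] rot [ 1.7982e+02 -1.1000e-01  1.7630e+01] F [ 0.1  0.4 -0.2] T [0.03 0.   0.01] w 0.087 q [ 40.  29. -15.  88.   8.  64. -49.]
2 1 0.0018 -0.0024 0.0296 0.18 -0.11 -0.17; 1 0 -0 0.021 -0 -0 -0
```

Emit:
carry_out:
  increments: "1 0.0018 -0.0024 0.0296 0.18 -0.11 -0.17; 1 0 0 0.021 0 0 0; 0.5 0 0 0 0 0 0; 0.2 0 0 0 0 0 0; 0.2 0 0 0 0 0 0; 0.2 0 0 0 0 0 0; 0.2 0 0 0 0 0 0"
  force: 45

```text
time_s: 4.05
tool_pos: [0.5895, -0.3489, 0.0971]
tool_rot: [179.4, -0.5, 17.7]
force: [-0.5, -1.0, 0.0]
grip_width: 0.0445
```

```bash
python3 - <<'E'
from h import *
st()
plan([(.5855,-.345,.17,17.8,0.0)])
E
```

```text
t 4.05 pos [ 0.5895 -0.3489  0.0971] rot [179.39  -0.51  17.67] F [-0.5 -1.   0. ] T [-0.01 -0.02 -0.06] w 0.0445 q [ 39.  31. -15.  89.   9.  60. -50.]
2 0 -0.001 -0.0021 -0.0365 0.3 -0.26 -0.07; 0 -0.0011 -0.0022 -0.0364 0.31 -0.25 -0.06
```

```bash
python3 - <<'E'
from h import *
st()
plan([(.5855,-.345,.087,17.8,0.45)])
E
```

```text
t 4.05 pos [ 0.5895 -0.3489  0.0971] rot [179.39  -0.51  17.67] F [-0.5 -1.   0. ] T [-0.01 -0.02 -0.06] w 0.0445 q [ 39.  31. -15.  89.   9.  60. -50.]
1 0.45 -0.0027 -0.005 0.0101 0.61 -0.51 -0.13
```

Emit:
carry_out:
  increments: "0.45 -0.0027 -0.005 0.0101 0.61 -0.51 0.13; 0.45 0 0 0 0 0 0"

```text
time_s: 4.3
tool_pos: [0.585, -0.3446, 0.0862]
tool_rot: [-179.9, 0.1, 17.5]
force: [0.6, 1.0, -0.1]
grip_width: 0.0396
```

```bash
python3 - <<'E'
from h import *
st()
p=read_camera('wrist');cv2.imwrite('pics/w2.png',p['img']);st()
plan([(.5855,-.345,.087,17.8,0.45)])
E
```

```text
t 4.3 pos [ 0.585  -0.3446  0.0862] rot [-1.7994e+02  5.0000e-02  1.7530e+01] F [ 0.6  1.  -0.1] T [ 0.01 -0.   -0.  ] w 0.0396 q [ 39.  32. -15.  90.   9.  60. -50.]
t 4.35 pos [ 0.5856 -0.345   0.0869] rot [ 1.7999e+02 -1.0000e-02  1.7520e+01] F [-0.1 -0.8  0.3] T [ 0.01 -0.03  0.  ] w 0.0396 q [ 39.  32. -15.  90.   9.  60. -50.]
1 0.45 -0 -0 -0.0001 0.01 -0.01 -0.28
```

View pics/w2.png

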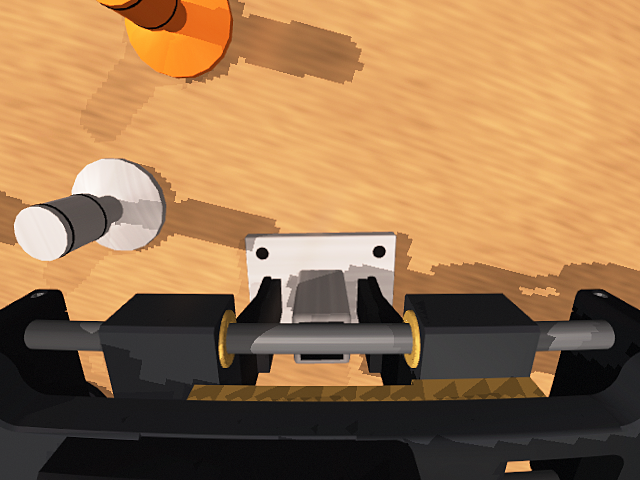

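Emit:
carry_out:
  increments: "0.2 0 0 0 0 0 0; 0.2 0 0 0 0 0 0; 0.2 0 0 0 0 0 0; 0.2 0 0 0 0 0 0"
  force: 45

```text
time_s: 4.85
tool_pos: [0.5857, -0.3452, 0.087]
tool_rot: [180.0, -0.0, 17.5]
force: [-0.6, 0.2, 1.0]
grip_width: 0.0234
```

```bash
python3 - <<'E'
from h import *
st()
plan([(.5855,-.345,.19,17.8,0.2),(.52,.245,.19,-4.5,.2)])
E
```

```text
t 4.85 pos [ 0.5857 -0.3452  0.087 ] rot [ 1.7998e+02 -3.0000e-02  1.7510e+01] F [-0.6  0.2  1. ] T [ 0.06  0.04 -0.02] w 0.0234 q [ 39.  32. -15.  90.   9.  60. -50.]
13 0.2 -0.0001 -0.0001 -0.0515 0.01 -0.02 -0.14; 0.2 -0 -0.0001 -0.0515 0.01 -0.01 -0.15; 0.2 0.0107 -0.0529 -0 0 -0 2.03; 0.2 0.0088 -0.0532 -0 0 -0 2.03; 0.2 0.007 -0.0535 -0 0 -0 2.03; 0.2 0.0051 -0.0537 -0 0 -0 2.03; 0.2 0.0031 -0.0539 -0 0 -0 2.03; 0.2 0.0012 -0.054 -0 0 -0 2.03; 0.2 -0.0007 -0.054 -0 0 -0 2.02; 0.2 -0.0026 -0.0539 -0 0 -0 2.03; 0.2 -0.0045 -0.0538 -0 0 -0 2.02; 0.2 -0.0063 -0.0536 -0 0 -0 2.03; 0.2 -0.0082 -0.0533 -0.0001 0 -0 2.02
```

Emit:
carry_out:
  increments: "0.1 0 0 -0.02 0 0 0; 0.1 0 0 -0.0515 0 0 0; 0.1 0.01 -0.0529 -0.03 0 0 2.03; 0.1 0.0088 -0.0532 0 0 0 2.03; 0.1 0.007 -0.0535 0 0 0 2.03; 0.1 0.0051 -0.0537 0 0 0 2.03; 0.1 0.0031 -0.0539 0 0 0 2.03; 0.1 0.0012 -0.054 0 0 0 2.03; 0.1 -0.0007 -0.054 0 0 0 2.02; 0.1 -0.0026 -0.0539 0 0 0 2.03; 0.1 -0.0045 -0.0538 0 0 0 2.02; 0.1 -0.0063 -0.0536 0 0 0 2.03; 0.1 -0.0082 -0.0533 0 0 0 2.02; 0.1 0 0 0 0 0 0"

```text
time_s: 6.6
tool_pos: [0.5207, 0.2639, 0.2008]
tool_rot: [180.0, -0.2, -5.6]
force: [0.2, -0.2, -5.4]
grip_width: 0.0238
```

```bash
python3 - <<'E'
from h import *
st()
p=read_camera('wrist');cv2.imwrite('pics/w3.png',p['img'])
m=None
for n in('tray','bin_green','bin_blue','bin_yellow','plate'):
    for d in masks_of(n,p)[:2]: print(n,d['confidence'],d['bbox'])
st()
plan([(.515,.25,.13,-4.4,.1)])
E
```

```text
t 6.6 pos [0.5207 0.2639 0.2008] rot [179.98  -0.23  -5.61] F [ 0.2 -0.2 -5.4] T [-0.01  0.08 -0.01] w 0.0238 q [  -2.   17.  -32.   99.   10.   67. -133.]
tray 0.75 [249.6, 71.2, 597.2, 297.8]
tray 0.36 [369.9, 81.5, 482.3, 192.9]
bin_green 0.64 [372.5, 81.0, 479.1, 192.1]
bin_blue 0.75 [470.8, 79.0, 589.8, 188.2]
bin_blue 0.56 [245.2, 235.7, 392.8, 365.5]
bin_yellow 0.68 [260.5, 76.0, 372.1, 193.4]
t 6.9 pos [0.524  0.2551 0.1996] rot [179.68  -0.29  -6.31] F [ 0.3 -0.4 -5.2] T [ 0.07  0.06 -0.06] w 0.0236 q [  -1.   17.  -32.   99.   10.   67. -133.]
2 0.1 -0.0044 0.0028 0.0348 0.16 -0.14 -0.96; 0.1 -0.0043 0.0029 0.0348 0.17 -0.14 -0.95
```

View pics/w3.png

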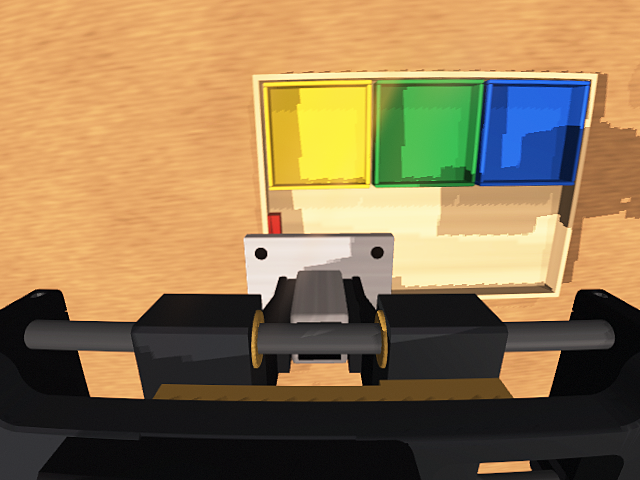

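```bash
cat >> h.py <<'E'
def trayov(p,im,q):
    c=(255,0,255)
    def L(pts):
        cv2.polylines(im,[np.round(proj(p,xf(np.array(pts)/1000,q))*16).astype(np.int32)],True,c,1,cv2.LINE_AA,4)
    L([[-94,-132,20],[94,-132,20],[94,132,20],[-94,132,20]])
    for k in(-84,0,84): L([[8,k-40,24],[88,k-40,24],[88,k+40,24],[8,k+40,24]])
    L([[-80,28,18],[-80,118,18],[-14,118,18]])
E
python3 - <<'E'
from h import *
st()
p=read_camera('wrist');im=p['img'].copy();trayov(p,im,[.5462,.1783,np.radians(-4.45)])
cv2.imwrite('pics/w4.png',cv2.resize(im[60:310,240:610],None,fx=2.1,fy=2.1,interpolation=cv2.INTER_CUBIC))
cv2.imwrite('pics/w4raw.png',cv2.resize(p['img'][60:310,240:610],None,fx=2.1,fy=2.1,interpolation=cv2.INTER_CUBIC))
import pickle;pickle.dump(p,open('w4.pkl','wb'));st()
E
```

```text
t 6.9 pos [0.524  0.2551 0.1996] rot [179.68  -0.29  -6.31] F [ 0.3 -0.4 -5.2] T [ 0.07  0.06 -0.06] w 0.0236 q [  -1.   17.  -32.   99.   10.   67. -133.]
t 6.95 pos [0.524  0.2553 0.1996] rot [179.69  -0.28  -6.31] F [ 0.1 -0.4 -3.9] T [0.06 0.05 0.01] w 0.0237 q [  -1.   17.  -32.   99.   10.   67. -133.]
```

View pics/w4.png

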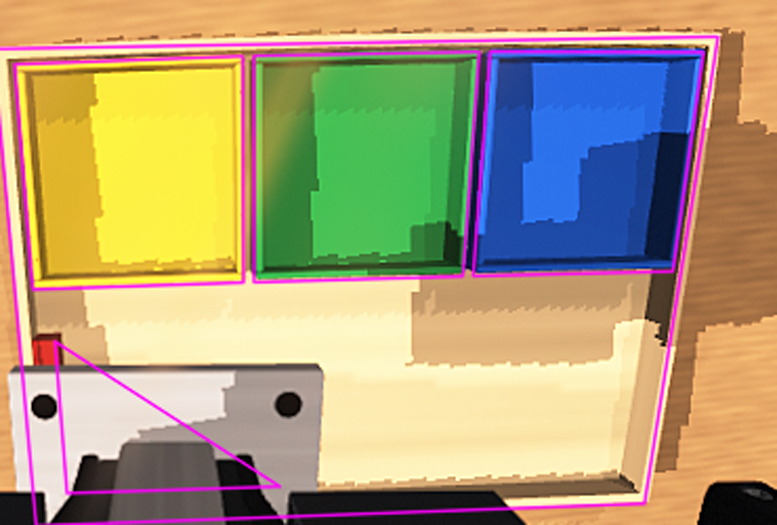

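View pics/w4raw.png

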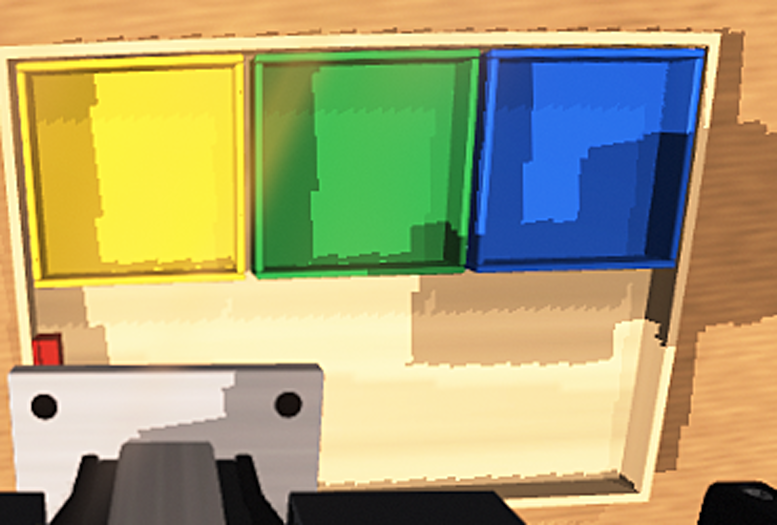

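```bash
python3 - <<'E'
from h import *
plan([(.513,.252,.16,-4.5,.1),(.513,.252,.13,-4.5,.1)])
E
```

```text
2 0.1 -0.0107 0.0043 0.0396 0.31 -0.28 -1.81; 0.1 -0 -0 0.03 0 0 -0
```

Emit:
carry_out:
  increments: "0.1 -0.0107 0.0043 0.0396 0.31 -0.28 -1.81; 0.1 0 0 0.03 0 0 0; 0.1 0 0 0 0 0 0; 0.1 0 0 0 0 0 0"

```text
time_s: 7.45
tool_pos: [0.5156, 0.2486, 0.1308]
tool_rot: [-180.0, -0.2, -4.8]
force: [0.3, 0.3, -4.6]
grip_width: 0.0235
```

```bash
python3 - <<'E'
from h import *
st()
p=read_camera('wrist');cv2.imwrite('pics/w5.png',p['img']);st()
plan([(.513,.252,.1,-4.5,.1)])
E
```

```text
t 7.45 pos [0.5156 0.2486 0.1308] rot [-179.97   -0.21   -4.83] F [ 0.3  0.3 -4.6] T [ 0.01  0.04 -0.01] w 0.0235 q [  -1.   20.  -31.  104.   12.   60. -132.]
t 7.5 pos [0.5155 0.2484 0.1308] rot [-179.99   -0.2    -4.83] F [-0.3 -0.5 -4. ] T [-0.02  0.02 -0.08] w 0.0237 q [  -1.   20.  -31.  104.   12.   60. -132.]
1 0.1 -0.0029 -0.0033 0.0307 -0.01 -0.2 -0.33
```

View pics/w5.png

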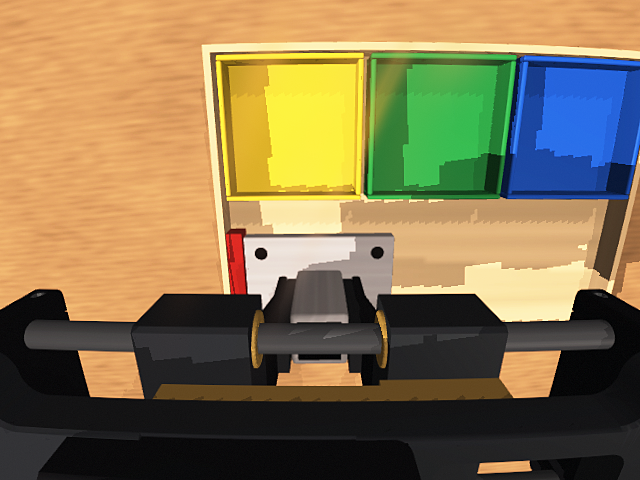

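Emit:
carry_out:
  increments: "0.1 -0.002 0 0.03 0 -0.2 0.33; 0.1 0 0 0 0 0 0; 0.1 0 0 0.004 0 0 0; 0.1 0 0 0.003 0 0 0"

```text
time_s: 8.0
tool_pos: [0.5179, 0.2502, 0.0996]
tool_rot: [-179.7, -0.6, -5.2]
force: [0.2, 0.3, -5.3]
grip_width: 0.0236
```

```bash
python3 - <<'E'
from h import *
st()
plan([(.513,.25,.09,-4.5,.1)])
E
```

```text
t 8.0 pos [0.5179 0.2502 0.0996] rot [-179.72   -0.56   -5.23] F [ 0.2  0.3 -5.3] T [0.02 0.08 0.01] w 0.0236 q [  -2.   22.  -31.  105.   13.   56. -134.]
1 0.1 -0.0049 0.0007 0.0096 -0.27 -0.56 -0.73
```

Emit:
carry_out:
  increments: "0.1 -0.005 0.0007 0.0096 -0.27 -0.56 -0.73; 0.1 0 0 0.002 0 0 0"

```text
time_s: 8.25
tool_pos: [0.5139, 0.2506, 0.0907]
tool_rot: [180.0, -0.1, -4.4]
force: [-7.1, -4.0, 15.3]
grip_width: 0.0238
```

```bash
python3 - <<'E'
from h import *
st()
plan([(.513,.25,.09,-4.5,.1)])
E
```

```text
t 8.25 pos [0.5139 0.2506 0.0907] rot [ 1.80e+02 -1.40e-01 -4.43e+00] F [-7.1 -4.  15.3] T [-0.86  1.54  0.06] w 0.0238 q [  -3.   23.  -31.  106.   14.   55. -134.]
1 0.1 -0.0009 0.0007 0.0007 0 -0.14 0.07
```

Emit:
carry_out:
  increments: "0.1 -0.004 -0.003 -0.0005 0 0 0; 0.1 -0.004 -0.003 -0.0003 0 0 0; 0.1 0 0 0 0 0 0"

```text
time_s: 8.62
tool_pos: [0.5051, 0.258, 0.091]
tool_rot: [180.0, -0.1, -4.3]
force: [0.5, -0.5, -5.9]
grip_width: 0.0238
```

```bash
python3 - <<'E'
from h import *
st()
plan([(.503,.2607,.09,-4.5,.1)])
E
```

```text
t 8.62 pos [0.5051 0.258  0.091 ] rot [ 1.7999e+02 -8.0000e-02 -4.3500e+00] F [ 0.5 -0.5 -5.9] T [ 0.03  0.03 -0.03] w 0.0238 q [  -3.   22.  -31.  106.   14.   55. -135.]
1 0.1 -0.0023 -0.0025 0.001 0.01 -0.08 0.15
```

Emit:
carry_out:
  increments: "0.1 -0.002 -0.002 0.0006 0 0 0; 0.1 -0.003 -0.003 0 0 0 0"

```text
time_s: 8.88
tool_pos: [0.504, 0.2591, 0.0911]
tool_rot: [179.7, -0.4, -4.5]
force: [5.1, -7.4, -3.0]
grip_width: 0.0238
```

```bash
python3 - <<'E'
from h import *
st()
E
```

```text
t 8.88 pos [0.504  0.2591 0.0911] rot [179.68  -0.4   -4.52] F [ 5.1 -7.4 -3. ] T [-1.61 -1.11 -0.14] w 0.0238 q [  -4.   22.  -31.  106.   14.   55. -135.]
```

Emit:
carry_out:
  increments: "0.1 -0.004 -0.004 0.0005 0 0 0; 0.1 -0.005 -0.005 0 0 0 0"

```text
time_s: 9.12
tool_pos: [0.5026, 0.26, 0.0917]
tool_rot: [179.1, -1.0, -4.9]
force: [7.5, -9.8, -3.4]
grip_width: 0.0236
```

```bash
python3 - <<'E'
from h import *
st()
p=read_camera('wrist');cv2.imwrite('pics/w6.png',p['img'][150:400,100:500]);
p=read_camera('scene');im=p['img']
cv2.imwrite('pics/s6.png',cv2.resize(im[190:390,320:520],None,fx=3,fy=3,interpolation=cv2.INTER_CUBIC));st()
E
```

```text
t 9.12 pos [0.5026 0.26   0.0917] rot [179.09  -1.    -4.91] F [ 7.5 -9.8 -3.4] T [-2.34 -1.55 -0.08] w 0.0236 q [  -4.   22.  -31.  107.   15.   55. -137.]
t 9.22 pos [0.5025 0.26   0.0917] rot [179.08  -1.    -4.89] F [ 6.5 -8.8 -0.9] T [-2.07 -1.34 -0.06] w 0.0237 q [  -4.   22.  -31.  107.   15.   55. -137.]
```

View pics/w6.png

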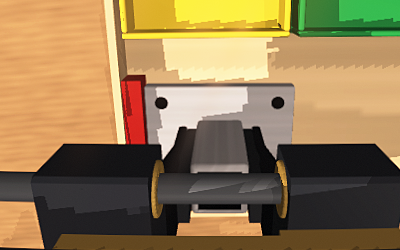

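View pics/s6.png

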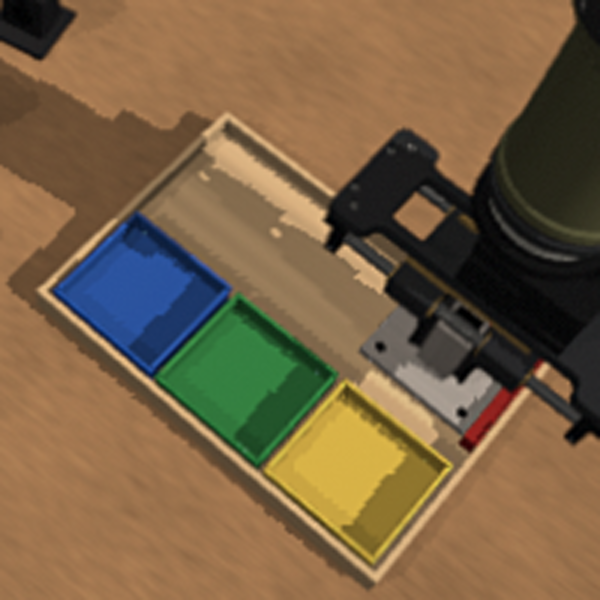

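```bash
python3 - <<'E'
from h import *
plan([(.5005,.262,.089,-4.5,.1)])
E
```

```text
1 0.1 -0.0022 -0.0018 0.0026 0.92 -1 -0.4
```

Emit:
carry_out:
  increments: "0.1 -0.002 -0.0018 0.0026 0.92 -1 0.4; 0.1 -0.002 -0.002 0.001 0.3 -0.3 0.2; 0.1 0 0 0 0 0 0"

```text
time_s: 9.6
tool_pos: [0.5036, 0.2581, 0.0908]
tool_rot: [179.9, -0.1, -5.8]
force: [0.6, -0.2, -4.9]
grip_width: 0.0239
```

```bash
python3 - <<'E'
from h import *
st()
E
```

```text
t 9.6 pos [0.5036 0.2581 0.0908] rot [ 1.7992e+02 -7.0000e-02 -5.7800e+00] F [ 0.6 -0.2 -4.9] T [0.04 0.02 0.01] w 0.0239 q [  -3.   22.  -31.  106.   14.   55. -136.]
```

Emit:
carry_out:
  increments: "0.1 0 0 0.0005 0 0 -1.3; 0.1 -0.002 -0.003 0.0015 0 0 0; 0.1 -0.003 -0.003 0.0015 0.5 -0.5 0"

```text
time_s: 9.98
tool_pos: [0.504, 0.2588, 0.0907]
tool_rot: [179.9, -0.0, -4.5]
force: [4.3, -10.7, 6.2]
grip_width: 0.0242
```

```bash
python3 - <<'E'
from h import *
st()
E
```

```text
t 9.97 pos [0.504  0.2588 0.0907] rot [ 1.7992e+02 -3.0000e-02 -4.5400e+00] F [  4.3 -10.7   6.2] T [-2.17 -1.01 -0.1 ] w 0.0242 q [  -3.   22.  -31.  106.   14.   55. -135.]
```

Emit:
carry_out:
  increments: "0.1 -0.006 -0.004 0.0012 0.4 -0.6 0; 0.1 -0.006 -0.004 0.0012 0.4 -0.6 0"

```text
time_s: 10.22
tool_pos: [0.5029, 0.2585, 0.0907]
tool_rot: [-179.8, 0.1, -4.8]
force: [9.8, -9.8, -0.6]
grip_width: 0.0235
```

```bash
python3 - <<'E'
from h import *
st()
E
```

```text
t 10.22 pos [0.5029 0.2585 0.0907] rot [-1.798e+02  1.500e-01 -4.850e+00] F [ 9.8 -9.8 -0.6] T [-2.66 -2.64  0.17] w 0.0235 q [  -3.   22.  -31.  106.   13.   55. -135.]
```

Emit:
carry_out:
  increments: "0.1 0 0 0 0 0 0; 0.5 0 0 0 0 0 0; 0.5 0 0 0 0 0 0; 0.5 0 0 -0.03 0 0 0; 0.5 0 0 -0.05 0 0 0; 0.7 0.03 0 -0.05 0 0 0; 0.7 0.05 0.03 -0.01 0 0 0; 0.7 0.05 0.05 0 0 0 0; 0.7 0 0 0 0 0 0; 0.7 0 0 0 0 0 0"

```text
time_s: 11.48
tool_pos: [0.624, 0.1795, 0.2353]
tool_rot: [-179.3, 0.1, -4.0]
force: [-1.1, 1.1, -0.7]
grip_width: 0.0609
```

```bash
cat >> h.py <<'E'
def lookplate(tag):
    o=get_obs()
    for n in('top','scene','wrist'):
        p=read_camera(n)
        im=p['img'].copy();q=[.5468,.179,np.radians(-4.5)]
        best=None
        for d in masks_of('plate',p):
            m=d['pixels'];v,u=np.nonzero(m)
            if len(u)<20: continue
            w=ray(p,[[u.mean(),v.mean()]],.015)[0]
            if np.hypot(w[0]-.503,w[1]-.26)<.05:
                f,e=fit('plate',[(p,m.astype(float))],[.503,.26,-.08],z=.004)
                r=xf(np.array([[f[0]/1e3-q[0],f[1]/1e3-q[1],0]]),[0,0,-q[2]])[0]*1e3
                print(n,f.round(2),round(e,3),'tray frame',r[:2].round(1),'yaw rel',round(f[2]+4.5,2))
        c=proj(p,[[.503,.26,.01]])[0].astype(int);x=np.clip(c[0]-60,0,520);y=np.clip(c[1]-50,0,380)
        cv2.imwrite(f'pics/{tag}_{n}.png',cv2.resize(im[y:y+100,x:x+120],None,fx=5,fy=5,interpolation=cv2.INTER_CUBIC))
E
python3 - <<'E'
from h import *
st();lookplate('a');st()
E
```

```text
t 11.47 pos [0.624  0.1795 0.2353] rot [-1.7926e+02  7.0000e-02 -3.9800e+00] F [-1.1  1.1 -0.7] T [ 0.04 -0.    0.  ] w 0.0609 q [   5.   23.  -29.   87.   11.   73. -120.]
scene [493.04 283.83 -63.91] 2.628 tray frame [-61.8 100.3] yaw rel -59.41
wrist [497.61 247.62  64.4 ] 3.272 tray frame [-54.4  64.6] yaw rel 68.9
t 11.78 pos [0.6237 0.179  0.2354] rot [-1.7935e+02  4.0000e-02 -3.9500e+00] F [-0.3  0.1 -0.8] T [0.05 0.03 0.01] w 0.0611 q [   5.   22.  -29.   87.   11.   73. -120.]
```

View pics/a_scene.png

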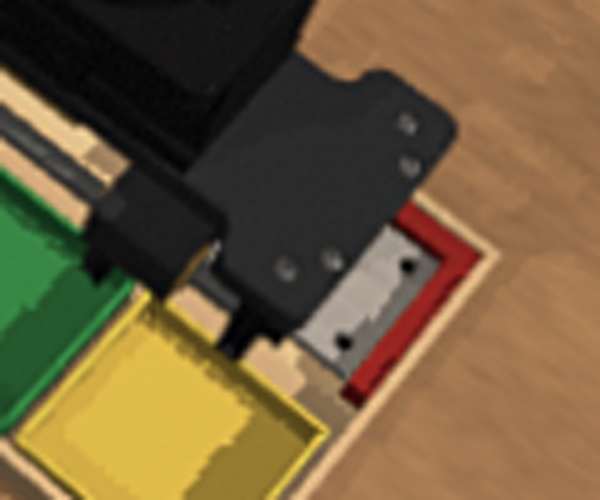

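View pics/a_top.png

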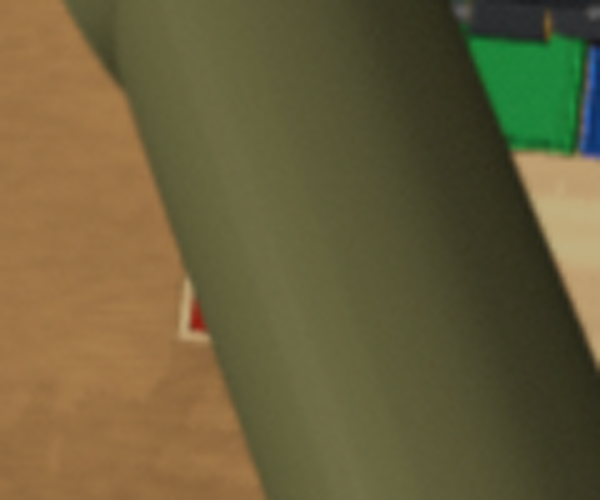

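View pics/a_wrist.png

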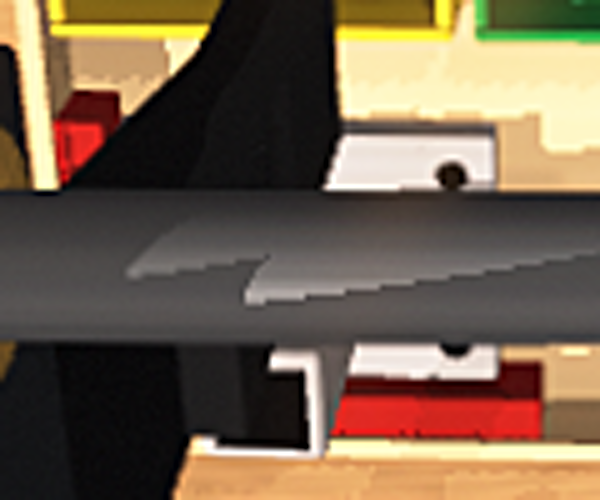

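```bash
python3 - <<'E'
from h import *
plan([(.56,-.04,.22,-4.5,1)])
E
```

```text
5 1 -0.0097 0.0446 0.0026 -0.13 0.01 0.11; 1 -0.0096 0.0446 0.0027 -0.13 0.01 0.11; 1 -0.0095 0.0446 0.0028 -0.13 0.01 0.11; 1 -0.0095 0.0447 0.0028 -0.13 0.01 0.11; 1 -0.0093 0.0446 0.003 -0.13 0 0.11
```

Emit:
carry_out:
  increments: "1 -0.0097 0.0446 0.0026 -0.13 0.01 0.11; 1 -0.0096 0.0446 0.0027 -0.13 0.01 0.11; 1 -0.0095 0.0446 0.0028 -0.13 0.01 0.11; 1 -0.0095 0.0447 0.0028 -0.13 0.01 0.11; 1 -0.0093 0.0446 0.003 -0.13 0 0.11"

```text
time_s: 12.4
tool_pos: [0.5584, -0.037, 0.2197]
tool_rot: [-179.8, -0.1, -3.6]
force: [0.6, -0.2, -0.2]
grip_width: 0.0865
```

```bash
python3 - <<'E'
from h import *
st();lookplate('b');st()
E
```

```text
t 12.4 pos [ 0.5584 -0.037   0.2197] rot [-1.7982e+02 -1.1000e-01 -3.6400e+00] F [ 0.6 -0.2 -0.2] T [-0.    0.    0.03] w 0.0865 q [ 23.  12. -24. 101.   5.  68. -96.]
top [503.62 258.05  -5.37] 0.122 tray frame [-49.3  75.4] yaw rel -0.87
scene [503.13 259.89  -4.26] 0.077 tray frame [-49.9  77.2] yaw rel 0.24
wrist [533.7  313.82 -63.61] 0.661 tray frame [-23.6 133.4] yaw rel -59.11
t 12.7 pos [ 0.5593 -0.0345  0.2199] rot [-1.7976e+02 -1.1000e-01 -3.5800e+00] F [ 0.4 -0.4 -0.8] T [ 0.07 -0.01  0.05] w 0.087 q [ 23.  12. -25. 101.   5.  68. -97.]
```

View pics/b_scene.png

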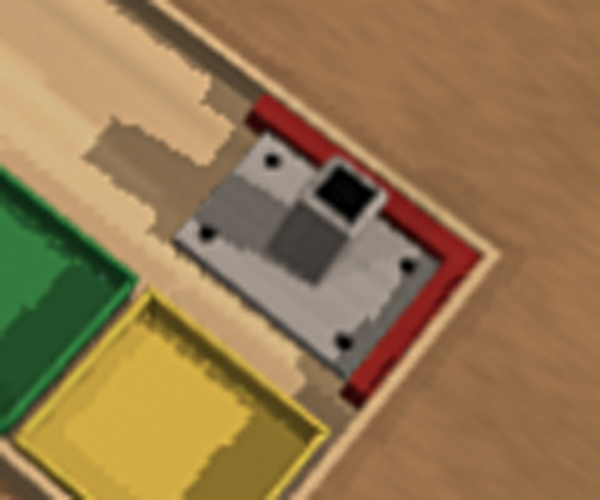

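View pics/b_top.png

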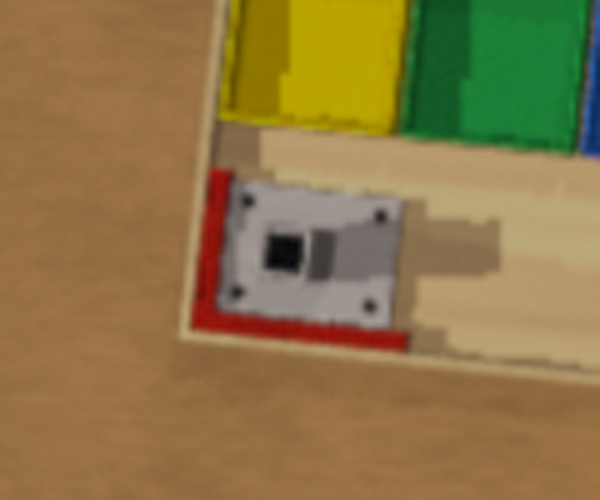

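```bash
python3 - <<'E'
from h import *
plan([(.47,-.349,.22,0,1)])
E
```

```text
6 1 -0.0116 0.0532 -0.0003 -0.04 -0.02 -0.6; 1 -0.0121 0.0531 -0.0002 -0.04 -0.02 -0.6; 1 -0.0127 0.053 -0.0002 -0.04 -0.02 -0.59; 1 -0.0132 0.0529 -0.0001 -0.04 -0.02 -0.6; 1 -0.0138 0.0527 -0.0001 -0.04 -0.02 -0.59; 1 -0.0144 0.0526 -0.0001 -0.04 -0.02 -0.6
```

Emit:
carry_out:
  increments: "1 -0.0116 0.0532 0 -0.04 -0.02 -0.6; 1 -0.0121 0.0531 0 -0.04 -0.02 -0.6; 1 -0.0127 0.053 0 -0.04 -0.02 -0.59; 1 -0.0132 0.0529 0 -0.04 -0.02 -0.6; 1 -0.0138 0.0527 0 -0.04 -0.02 -0.59; 1 -0.0144 0.0526 0 -0.04 -0.02 -0.6; 1 0 0 0 0 0 0; 1 0 0 0 0 0 0"

```text
time_s: 13.7
tool_pos: [0.4817, -0.3426, 0.2192]
tool_rot: [-179.8, -0.4, 1.9]
force: [-1.1, -0.1, 0.3]
grip_width: 0.0869
```

```bash
cat >> h.py <<'E'
def refine(name,q0,yaw=False,z=0,tag=None,cams=('wrist','top')):
    for c in cams:
        p=read_camera(c);P=proj(p,xf(np.vstack(M[name]),q0,z));b0=np.r_[P.min(0),P.max(0)];im=p['img'].copy();d0=max(40,(b0[2]-b0[0])*.4)
        for d in masks_of(name,p):
            if np.abs((np.array(d['bbox'])-b0)).max()<d0:
                f,e=fit(name,[(p,d['pixels'].astype(float))],q0,z,yaw);print(c,name,f.round(1),round(e,3),'conf',round(d['confidence'],2),np.round(d['bbox']),p['img'][d['pixels']].mean(0).round())
                q=[f[0]/1e3,f[1]/1e3,np.radians(f[2]) if yaw else 0]
                cs,_=cv2.findContours((render(p,name,q,z)>.5).astype(np.uint8),0,2);cv2.drawContours(im,cs,-1,(255,0,255),1)
        if tag: cv2.imwrite(f'pics/{tag}_{c}.png',im)
E
python3 - <<'E'
from h import *
st();refine('socket',[.4685,-.349,0],tag='c');st()
plan([(.4685,-.349,.22,0,1)])
E
```

```text
t 13.7 pos [ 0.4817 -0.3426  0.2192] rot [-179.77   -0.42    1.93] F [-1.1 -0.1  0.3] T [ 0.05  0.05 -0.06] w 0.0869 q [ 44.  14. -13.  97.   3.  69. -57.]
wrist socket [ 469.  -349.2] 0.086 conf 0.8 [300. 211. 353. 276.] [135. 143. 156.]
t 13.9 pos [ 0.4812 -0.3429  0.2193] rot [-179.83   -0.39    1.93] F [-1.5  0.4  0.3] T [ 0.05  0.04 -0.03] w 0.0867 q [ 44.  14. -13.  97.   3.  69. -57.]
1 1 -0.0128 0.0056 -0.0008 -0.18 -0.39 1.94
```

View pics/c_wrist.png

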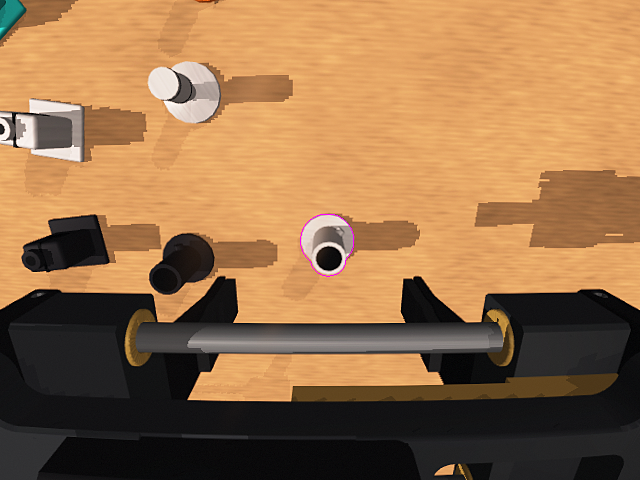

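Emit:
carry_out:
  increments: "1 -0.0128 0.0056 0.03 -0.18 -0.39 1.94; 1 0 0 0.04 0 0 0; 1 0 0 0 0 0 0"

```text
time_s: 14.28
tool_pos: [0.471, -0.3458, 0.1493]
tool_rot: [179.9, -0.1, 0.3]
force: [-0.4, -0.6, -0.1]
grip_width: 0.087
```

```bash
python3 - <<'E'
from h import *
st()
plan([(.469,-.349,.115,0,1)]);plan([(.469,-.349,.087,0,.6)])
E
```

```text
t 14.28 pos [ 0.471  -0.3458  0.1493] rot [ 1.7994e+02 -1.3000e-01  2.9000e-01] F [-0.4 -0.6 -0.1] T [0.08 0.06 0.  ] w 0.087 q [ 44.  17. -12. 102.   4.  61. -59.]
1 1 -0.0021 0.0031 0.0343 0.06 -0.13 0.29
2 0.6 -0.0011 0.0015 0.0311 0.03 -0.07 0.14; 0.6 -0.001 0.0016 0.0312 0.03 -0.06 0.15
```

Emit:
carry_out:
  increments: "0.7 -0.0021 0.0031 0.03 0 -0.13 0.29; 0.6 0 0 0.028 0 0 0; 0.6 0 0 0 0 0 0"

```text
time_s: 14.65
tool_pos: [0.4733, -0.3489, 0.0959]
tool_rot: [179.7, -0.4, 0.2]
force: [-0.6, 1.0, 0.6]
grip_width: 0.065
```

```bash
python3 - <<'E'
from h import *
st()
plan([(.469,-.349,.087,0,.5)])
E
```

```text
t 14.65 pos [ 0.4733 -0.3489  0.0959] rot [179.7   -0.38   0.21] F [-0.6  1.   0.6] T [0.03 0.02 0.01] w 0.065 q [ 44.  21. -12. 104.   5.  55. -60.]
1 0.5 -0.0044 0 0.0089 0.3 -0.38 0.21
```

Emit:
carry_out:
  increments: "0.5 -0.0044 0 0.0089 0.3 -0.38 0.21; 0.3 0 0 0 0 0 0; 0.15 0 0 0 0 0 0; 0.15 0 0 0 0 0 0; 0.15 0 0 0 0 0 0; 0.15 0 0 0 0 0 0"
  force: 40

```text
time_s: 15.4
tool_pos: [0.4714, -0.3501, 0.0919]
tool_rot: [179.8, -0.3, 0.0]
force: [0.1, -0.6, -1.2]
grip_width: 0.0265
```

```bash
python3 - <<'E'
from h import *
st()
# bins
q=[.5468,.179,np.radians(-4.5)]
for n,k in(('blue',-84),('green',0),('yellow',84)): print(n,xf(np.array([[.048,k/1000,0]]),q)[0].round(4))
plan([(.469,-.349,.2,0,.15),(.53,-.1,.2,-2,.15),(.588,.0915,.2,-4.5,.15)])
E
```

```text
t 15.4 pos [ 0.4714 -0.3501  0.0919] rot [ 1.7977e+02 -3.2000e-01  3.0000e-02] F [ 0.1 -0.6 -1.2] T [ 0.1   0.07 -0.03] w 0.0265 q [ 44.  21. -12. 104.   5.  55. -60.]
blue [0.5881 0.0915 0.    ]
green [0.5947 0.1752 0.    ]
yellow [0.6012 0.259  0.    ]
11 0.15 -0.0009 -0.0003 -0.0541 0.12 -0.16 0.02; 0.15 -0.0011 -0.0005 -0.054 0.11 -0.16 0.01; 0.15 0.0122 -0.0498 -0 0 -0 0.4; 0.15 0.0119 -0.0499 -0 0 -0 0.4; 0.15 0.0115 -0.05 -0 0 -0 0.4; 0.15 0.0112 -0.05 -0 0 -0 0.4; 0.15 0.0108 -0.0501 -0.0001 0 -0 0.4; 0.15 0.0128 -0.0484 0 0 -0 0.63; 0.15 0.0123 -0.0485 0 0 -0 0.62; 0.15 0.0117 -0.0486 0 0 -0 0.63; 0.15 0.0113 -0.0487 0 0 -0 0.62
```

Emit:
carry_out:
  increments: "0.15 0 0 -0.02 0 0 0; 0.15 0 0 -0.04 0 0 0; 0.15 0 0 -0.045 0 0 0"

```text
time_s: 15.78
tool_pos: [0.4687, -0.3483, 0.1976]
tool_rot: [-179.9, 0.1, 0.0]
force: [0.3, -1.0, -1.7]
grip_width: 0.0263
```

```bash
python3 - <<'E'
from h import *
st()
p=read_camera('wrist');cv2.imwrite('pics/d.png',p['img'][150:450,100:540])
plan([(.53,-.1,.2,-2,.15),(.588,.0915,.2,-4.5,.15)])
E
```

```text
t 15.78 pos [ 0.4687 -0.3483  0.1976] rot [-1.7993e+02  6.0000e-02  4.0000e-02] F [ 0.3 -1.  -1.7] T [-0.04 -0.08  0.01] w 0.0263 q [ 45.  15. -12.  99.   3.  67. -59.]
9 0.15 0.0117 -0.05 0.0008 0.06 -0.09 0.41; 0.15 0.0113 -0.0501 0.0009 0.06 -0.09 0.41; 0.15 0.011 -0.0502 0.0009 0.06 -0.09 0.41; 0.15 0.0107 -0.0503 0.001 0.07 -0.09 0.4; 0.15 0.0103 -0.0503 0.0009 0.06 -0.1 0.41; 0.15 0.0128 -0.0484 0 0 0 0.62; 0.15 0.0123 -0.0485 0 0 0 0.63; 0.15 0.0117 -0.0486 0 0 0 0.62; 0.15 0.0113 -0.0487 0 0 0 0.63
```

View pics/d.png

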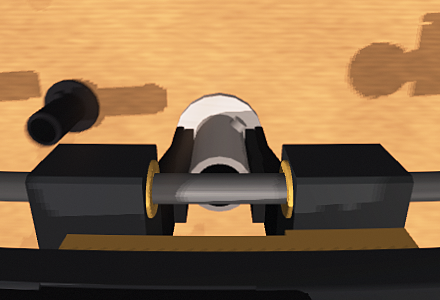

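Emit:
carry_out:
  increments: "0.15 0.0117 -0.05 0 0.06 -0.09 0.41; 0.15 0.0113 -0.0501 0 0.06 -0.09 0.41; 0.15 0.011 -0.0502 0 0.06 -0.09 0.41; 0.15 0.0107 -0.0503 0 0.07 -0.09 0.4; 0.15 0.0103 -0.0503 0 0.06 -0.1 0.41; 0.15 0.0128 -0.0484 0 0 0 0.62; 0.15 0.0123 -0.0485 0 0 0 0.63; 0.15 0.0117 -0.0486 0 0 0 0.62; 0.15 0.0113 -0.0387 0 0 0 0.63; 0.15 0 0 0 0 0 0; 0.15 0 0 0 0 0 0"

```text
time_s: 17.2
tool_pos: [0.596, 0.0918, 0.221]
tool_rot: [179.6, -1.4, -4.9]
force: [-0.6, -0.5, -1.8]
grip_width: 0.0265
```

```bash
python3 - <<'E'
from h import *
st()
plan([(.588,.0915,.13,-4.5,.15)])
E
```

```text
t 17.2 pos [0.596  0.0918 0.221 ] rot [179.58  -1.37  -4.9 ] F [-0.6 -0.5 -1.8] T [ 0.03  0.08 -0.05] w 0.0265 q [  12.   17.  -29.   96.    9.   69. -113.]
2 0.15 -0.0051 0.0002 0.0454 0.21 -0.68 -0.2; 0.15 -0.0045 0.0003 0.0454 0.22 -0.69 -0.21
```

Emit:
carry_out:
  increments: "0.15 -0.0051 0.0002 0.0454 0.21 -0.68 -0.2; 0.15 -0.0045 0.0003 0.0454 0.22 -0.69 -0.21; 0.15 0 0 0 0 0 0"

```text
time_s: 17.58
tool_pos: [0.5891, 0.0868, 0.131]
tool_rot: [179.9, -0.2, -4.8]
force: [-0.7, -0.0, -1.5]
grip_width: 0.0261
```

```bash
python3 - <<'E'
from h import *
st()
p=read_camera('wrist');cv2.imwrite('pics/e.png',p['img'])
plan([(.588,.0915,.104,-4.5,.15)])
E
```

```text
t 17.57 pos [0.5891 0.0868 0.131 ] rot [179.88  -0.24  -4.83] F [-0.7 -0.  -1.5] T [-0.02 -0.   -0.02] w 0.0261 q [  12.   22.  -28.  101.   11.   60. -114.]
1 0.15 -0.0036 -0.0041 0.0294 0.07 -0.51 -0.34
```

View pics/e.png

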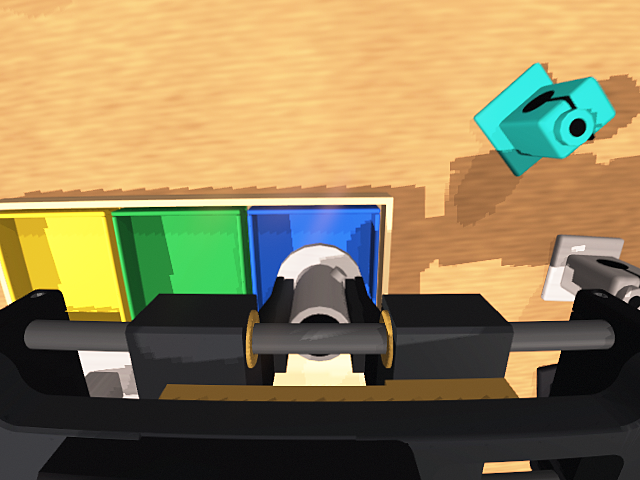

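Emit:
carry_out:
  increments: "0.15 -0.0036 -0.0041 0.026 0 -0.3 -0.34; 0.15 0 0 0 0 0 0"

```text
time_s: 17.88
tool_pos: [0.5913, 0.0904, 0.1124]
tool_rot: [180.0, -0.7, -4.6]
force: [-0.0, 0.1, -1.2]
grip_width: 0.0264
```

```bash
python3 - <<'E'
from h import *
st()
plan([(.588,.0915,.1,-4.5,.15)])
E
```

```text
t 17.88 pos [0.5913 0.0904 0.1124] rot [179.96  -0.68  -4.65] F [-0.   0.1 -1.2] T [0.03 0.05 0.03] w 0.0264 q [  11.   23.  -27.  101.   12.   58. -115.]
1 0.15 -0.0035 -0.0009 0.0124 0.04 -0.68 -0.15
```

Emit:
carry_out:
  increments: "0.15 -0.0035 -0.0009 0.011 0.04 -0.68 -0.15; 0.15 0 0 0.003 0 0 0; 0.15 0 0 0.002 0 0 0"

```text
time_s: 18.25
tool_pos: [0.5915, 0.0913, 0.101]
tool_rot: [-179.9, -0.5, -4.6]
force: [-0.7, 0.0, -0.9]
grip_width: 0.0267
```

```bash
python3 - <<'E'
from h import *
st()
E
```

```text
t 18.25 pos [0.5915 0.0913 0.101 ] rot [-179.94   -0.47   -4.58] F [-0.7  0.  -0.9] T [0.06 0.01 0.01] w 0.0267 q [  11.   24.  -27.  102.   13.   57. -115.]
```

Emit:
carry_out:
  increments: "0.15 -0.002 0 0.003 0 -0.47 0; 0.15 0 0 0.001 0 0 0"

```text
time_s: 18.5
tool_pos: [0.5903, 0.0915, 0.0988]
tool_rot: [-180.0, -0.1, -4.6]
force: [-3.6, -0.7, 7.0]
grip_width: 0.0262
```

```bash
python3 - <<'E'
from h import *
st()
E
```

```text
t 18.5 pos [0.5903 0.0915 0.0988] rot [-1.7996e+02 -7.0000e-02 -4.5800e+00] F [-3.6 -0.7  7. ] T [-0.25  0.86  0.03] w 0.0262 q [  11.   24.  -27.  102.   13.   57. -115.]
```

Emit:
carry_out:
  increments: "0.15 0 0 0 0 0 0; 0.6 0 0 0 0 0 0; 0.6 0 0 0 0 0 0; 0.6 0 0 0 0 0 0; 0.6 0 0 -0.03 0 0 0; 0.6 0 0 -0.05 0 0 0; 1 -0.004 0.05 -0.04 0 0 -10; 1 0 0.05 -0.02 0 0 -10; 1 0.01 0.04 0 0 0 -10; 1 0.015 0.02 0 0 0 -10; 1 0 0 0 0 0 -10; 1 0 0 0 0 0 -10; 1 0 0 0 0 0 -10; 1 0 0 0 0 0 -10; 1 0 0 0 0 0 0; 1 0 0 0 0 0 0"

```text
time_s: 20.5
tool_pos: [0.6325, -0.0585, 0.2427]
tool_rot: [179.8, -0.0, 77.8]
force: [0.6, -0.4, 0.3]
grip_width: 0.0873
```

```bash
python3 - <<'E'
from h import *
st()
refine('socket',[.59,.0915,0],z=.007,tag='f',cams=('top','scene'))
plan([(.563,-.101,.23,81,1)])
E
```

```text
t 20.5 pos [ 0.6325 -0.0585  0.2427] rot [ 1.7978e+02 -1.0000e-02  7.7770e+01] F [ 0.6 -0.4  0.3] T [-0.03 -0.1   0.01] w 0.0873 q [ 31.  22. -36.  88.  13.  74. -19.]
top socket [588.5  92.3] 0.116 conf 0.64 [256. 226. 278. 241.] [106. 106. 112.]
scene socket [587.7  92.9] 0.177 conf 0.56 [358. 272. 381. 304.] [ 96. 103. 110.]
2 1 -0.0281 -0.0295 0.0063 0.12 0 -1.55; 1 -0.0274 -0.0303 0.0064 0.11 0 -1.56
```

View pics/f_scene.png

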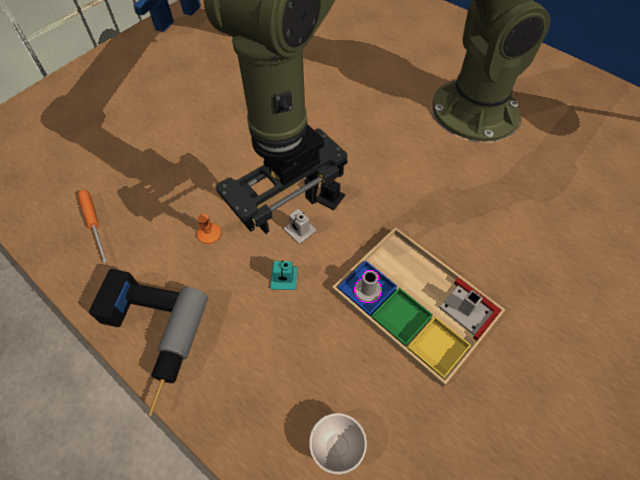

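Emit:
carry_out:
  increments: "1 -0.0281 -0.0295 0.0063 0.12 0 -1.55; 1 -0.0274 -0.0253 0.0064 0.11 0 -1.56; 1 0 0 0 0 0 0; 1 0 0 0 0 0 0"

```text
time_s: 21.2
tool_pos: [0.5672, -0.1016, 0.23]
tool_rot: [179.9, -0.1, 81.0]
force: [0.3, -0.3, 0.6]
grip_width: 0.0873
```

```bash
python3 - <<'E'
from h import *
st()
refine('clamp',[.563,-.101,np.radians(-9)],yaw=True,tag='g',cams=('wrist',))
refine('clamp',[.563,-.101,np.radians(81)],yaw=True,cams=('wrist',))
refine('clamp',[.563,-.101,np.radians(171)],yaw=True,cams=('wrist',))
st()
E
```

```text
t 21.2 pos [ 0.5672 -0.1016  0.23  ] rot [ 1.799e+02 -5.000e-02  8.102e+01] F [ 0.3 -0.3  0.6] T [-0.04 -0.04  0.02] w 0.0873 q [ 39.  15. -37.  98.   9.  70.  -9.]
wrist clamp [ 564.2 -101.7   -7.9] 0.106 conf 0.87 [286. 198. 343. 260.] [175. 185. 203.]
wrist clamp [ 563.5 -103.    82.7] 0.088 conf 0.81 [287. 200. 343. 257.] [174. 184. 203.]
wrist clamp [ 563.7 -101.6  173.3] 0.087 conf 0.57 [288. 199. 342. 260.] [174. 185. 203.]
t 21.5 pos [ 0.5672 -0.1014  0.2295] rot [ 1.7996e+02 -6.0000e-02  8.1100e+01] F [-0.4  0.7  0.1] T [-0.01 -0.04  0.03] w 0.0869 q [ 39.  15. -37.  98.   9.  70.  -9.]
```

View pics/g_wrist.png

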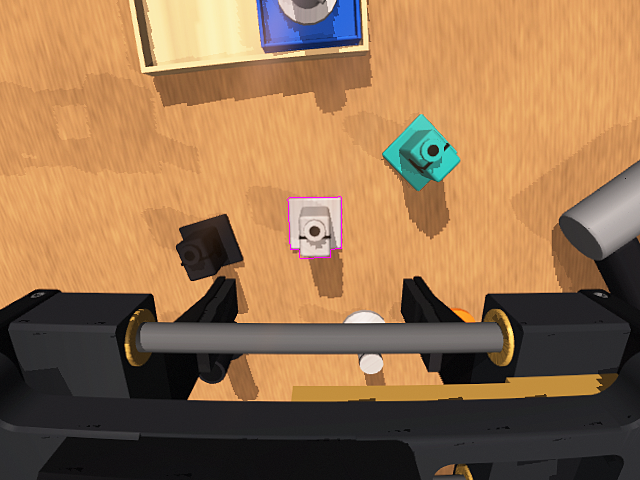

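```bash
python3 - <<'E'
import cv2
im=cv2.imread('pics/g_wrist.png')[185:275,265:365];cv2.imwrite('pics/g2.png',cv2.resize(im,None,fx=6,fy=6,interpolation=cv2.INTER_CUBIC))
E
```

```text
(no output)
```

View pics/g2.png

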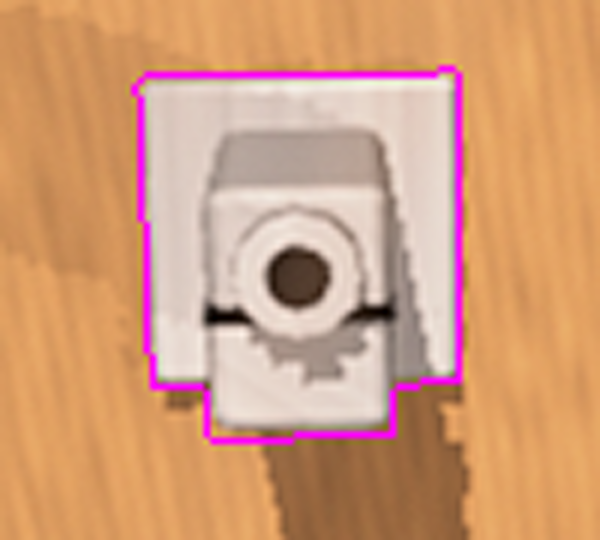

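```bash
python3 - <<'E'
from h import *
plan([(.564,-.1017,.15,82,.65)])
E
```

```text
2 0.65 -0.0004 -0.0016 0.0398 0.02 -0.03 -0.45; 0.65 -0.0004 -0.0016 0.0397 0.02 -0.03 -0.45
```

Emit:
carry_out:
  increments: "0.65 -0.0004 -0.0016 0.0398 0.02 -0.03 -0.45; 0.65 -0.0004 -0.0016 0.0397 0.02 -0.03 -0.45; 0.65 0 0 0 0 0 0"

```text
time_s: 21.88
tool_pos: [0.5657, -0.1007, 0.1493]
tool_rot: [179.8, -0.0, 82.1]
force: [0.5, -0.2, 0.2]
grip_width: 0.0647
```

```bash
python3 - <<'E'
from h import *
st()
plan([(.564,-.1017,.12,82,.65)])
E
```

```text
t 21.88 pos [ 0.5657 -0.1007  0.1493] rot [ 1.7984e+02 -3.0000e-02  8.2100e+01] F [ 0.5 -0.2  0.2] T [ 0.01 -0.05  0.02] w 0.0647 q [ 38.  19. -36. 103.  13.  62. -10.]
1 0.65 -0.0012 -0.0017 0.0293 0.16 -0.03 0.1
```

Emit:
carry_out:
  increments: "0.65 -0.0012 -0.0017 0.0293 0.16 -0.03 0.1; 0.6 -0.0005 -0.001 0.03 0 0 0; 0.6 0 0 0 0 0 0"

```text
time_s: 22.25
tool_pos: [0.5671, -0.1018, 0.0941]
tool_rot: [179.6, 0.0, 82.0]
force: [-0.4, -0.6, 0.4]
grip_width: 0.0532
```

```bash
python3 - <<'E'
from h import *
st()
plan([(.564,-.1017,.086,82,.5)])
E
```

```text
t 22.25 pos [ 0.5671 -0.1018  0.0941] rot [1.7958e+02 1.0000e-02 8.2000e+01] F [-0.4 -0.6  0.4] T [ 0.   -0.08  0.03] w 0.0532 q [ 37.  23. -35. 105.  16.  56. -12.]
1 0.5 -0.0003 -0.0032 0.0081 0.42 0.01 0
```

Emit:
carry_out:
  increments: "0.5 -0.0003 -0.0032 0.0085 0.42 0 0; 0.3 0 0 0 0 0 0; 0.15 0 0 0 0 0 0; 0.15 0 0 0 0 0 0; 0.15 0 0 0 0 0 0"
  force: 40

```text
time_s: 22.88
tool_pos: [0.567, -0.1019, 0.0904]
tool_rot: [179.6, 0.1, 82.0]
force: [0.0, 0.1, -2.4]
grip_width: 0.0255
```

```bash
python3 - <<'E'
from h import *
st()
E
```

```text
t 22.88 pos [ 0.567  -0.1019  0.0904] rot [1.7961e+02 6.0000e-02 8.1990e+01] F [ 0.   0.1 -2.4] T [-0.01 -0.09  0.01] w 0.0255 q [ 37.  24. -34. 105.  16.  56. -13.]
```

Emit:
carry_out:
  increments: "0.15 0 0 -0.02 0 0 0; 0.15 0 0 -0.045 0 0 0; 0.15 0 0 -0.045 0 0 0"

```text
time_s: 23.25
tool_pos: [0.564, -0.1013, 0.2017]
tool_rot: [-180.0, -0.0, 82.0]
force: [0.6, -0.5, -2.0]
grip_width: 0.0256
```

```bash
python3 - <<'E'
from h import *
st()
plan([(.6012,.259,.2,85.5,.15)])
E
```

```text
t 23.25 pos [ 0.564  -0.1013  0.2017] rot [-1.7997e+02 -3.0000e-02  8.2040e+01] F [ 0.6 -0.5 -2. ] T [-0.03 -0.19 -0.  ] w 0.0256 q [ 39.  16. -37. 100.  10.  68.  -8.]
7 0.15 0.0517 -0.0019 0.0003 -0 -0 -0.49; 0.15 0.0517 -0.0014 0.0003 -0.01 -0 -0.5; 0.15 0.0517 -0.001 0.0003 -0 -0.01 -0.49; 0.15 0.0518 -0.0005 0.0002 -0.01 -0 -0.5; 0.15 0.0517 -0.0001 0.0003 -0 -0.01 -0.49; 0.15 0.0518 0.0004 0.0002 -0.01 -0 -0.5; 0.15 0.0517 0.0008 0.0002 -0 -0.01 -0.49
```

Emit:
carry_out:
  increments: "0.15 0.0517 -0.0019 0 0 0 -0.49; 0.15 0.0517 -0.0014 0 0 0 -0.5; 0.15 0.0517 -0.001 0 0 0 -0.49; 0.15 0.0518 -0.0005 0 0 0 -0.5; 0.15 0.0517 -0.0001 0 0 0 -0.49; 0.15 0.0518 0.0004 0 0 0 -0.5; 0.15 0.0417 0.0008 0 0 0 -0.49; 0.15 0 0 0 0 0 0; 0.15 0 0 0 0 0 0"

```text
time_s: 24.38
tool_pos: [0.6069, 0.2578, 0.2195]
tool_rot: [178.8, -0.0, 85.3]
force: [-0.0, 0.3, -2.9]
grip_width: 0.0257
```

```bash
python3 - <<'E'
from h import *
st()
plan([(.6012,.259,.135,85.5,.15)])
E
```

```text
t 24.38 pos [0.6069 0.2578 0.2195] rot [ 1.7879e+02 -4.0000e-02  8.5270e+01] F [-0.   0.3 -2.9] T [-0.08 -0.08 -0.02] w 0.0257 q [  7.  27. -43.  87.  20.  73. -44.]
2 0.15 0.0003 -0.0038 0.0422 0.61 -0.02 -0.12; 0.15 0.0004 -0.0033 0.0422 0.6 -0.02 -0.11
```

Emit:
carry_out:
  increments: "0.15 0.0003 -0.0038 0.0422 0.61 0 -0.12; 0.15 0.0004 -0.0033 0.0422 0.6 0 -0.11; 0.15 0 0 0 0 0 0"

```text
time_s: 24.75
tool_pos: [0.6036, 0.2542, 0.1362]
tool_rot: [179.8, 0.1, 85.1]
force: [0.2, -0.3, -1.4]
grip_width: 0.0257
```

```bash
python3 - <<'E'
from h import *
st()
p=read_camera('wrist');cv2.imwrite('pics/i.png',p['img'])
plan([(.6012,.259,.104,85.5,.15)])
E
```

```text
t 24.75 pos [0.6036 0.2542 0.1362] rot [1.7976e+02 5.0000e-02 8.5130e+01] F [ 0.2 -0.3 -1.4] T [-0.04 -0.07 -0.02] w 0.0257 q [  6.  32. -42.  91.  23.  66. -46.]
1 0.15 0.0037 -0.0045 0.0346 0.47 -0.06 -0.39
```

View pics/i.png

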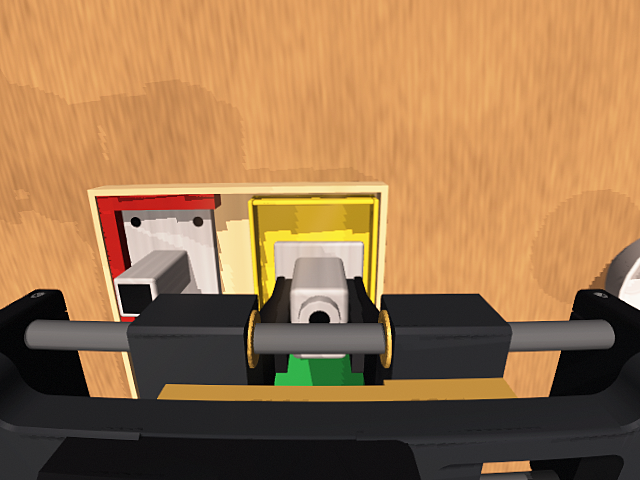

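Emit:
carry_out:
  increments: "0.15 0.003 -0.0035 0.03 0.3 0 -0.39; 0.15 0 0 0 0 0 0"

```text
time_s: 25.05
tool_pos: [0.6053, 0.2574, 0.1135]
tool_rot: [179.4, -0.2, 85.3]
force: [-0.4, -0.2, -2.2]
grip_width: 0.0258
```

```bash
python3 - <<'E'
from h import *
import cv2
st()
plan([(.6012,.259,.0985,85.5,.15)])
im=cv2.imread('pics/i.png')[180:320,85:225];cv2.imwrite('pics/i2.png',cv2.resize(im,None,fx=4,fy=4,interpolation=cv2.INTER_CUBIC))
E
```

```text
t 25.05 pos [0.6053 0.2574 0.1135] rot [179.44  -0.18  85.32] F [-0.4 -0.2 -2.2] T [-0.08 -0.07 -0.01] w 0.0258 q [  5.  33. -41.  92.  24.  63. -46.]
1 0.15 0.0012 -0.0044 0.015 0.56 -0.18 -0.18
```

View pics/i2.png

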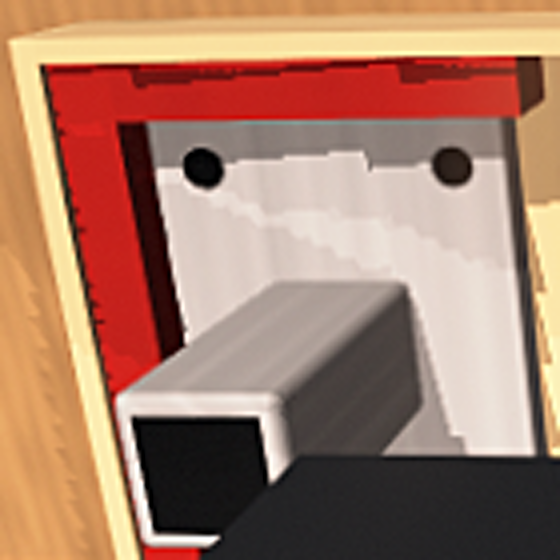

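Emit:
carry_out:
  increments: "0.15 0.0012 -0.0044 0.0125 0.56 -0.18 -0.18; 0.15 0 0 0.003 0 0 0"

```text
time_s: 25.3
tool_pos: [0.6036, 0.2595, 0.1021]
tool_rot: [179.6, -0.1, 85.4]
force: [-0.1, 0.8, -0.8]
grip_width: 0.0261
```

```bash
python3 - <<'E'
from h import *
st()
plan([(.6012,.259,.0975,85.5,.15)])
E
```

```text
t 25.3 pos [0.6036 0.2595 0.1021] rot [ 1.7965e+02 -1.4000e-01  8.5420e+01] F [-0.1  0.8 -0.8] T [-0.04 -0.07 -0.03] w 0.0261 q [  5.  34. -41.  92.  24.  63. -47.]
1 0.15 -0.0007 -0.0024 0.0045 0.35 -0.14 -0.08
```

Emit:
carry_out:
  increments: "0.15 -0.0007 -0.0024 0.004 0.35 -0.14 0; 0.15 0 -0.001 0.003 0.2 0 0"

```text
time_s: 25.55
tool_pos: [0.601, 0.2594, 0.0971]
tool_rot: [-179.9, -0.0, 85.4]
force: [-2.4, -3.8, 11.0]
grip_width: 0.0255
```

```bash
python3 - <<'E'
from h import *
st()
E
```

```text
t 25.55 pos [0.601  0.2594 0.0971] rot [-179.91   -0.     85.41] F [-2.4 -3.8 11. ] T [-0.77  0.59 -0.02] w 0.0255 q [  5.  34. -41.  93.  24.  63. -47.]
```

Emit:
carry_out:
  increments: "0.15 0 0 -0.0005 0 0 0; 0.45 0 0 0 0 0 0; 0.45 0 0 0 0 0 0; 0.45 0 0 -0.03 0 0 0; 0.45 0 0 -0.05 0 0 0; 0.8 -0.02 0 -0.05 0 0 0; 1 -0.05 0 -0.01 0 0 0; 1 -0.055 0 0 0 0 0; 1 -0.055 0 0 0 0 0; 1 -0.055 0 0 0 0 0; 1 -0.055 0 0 0 0 0; 1 -0.055 0 0 0 0 0; 1 0 0 0 0 0 0"

```text
time_s: 27.18
tool_pos: [0.5747, -0.0933, 0.2435]
tool_rot: [179.7, -0.1, 85.6]
force: [-0.4, 1.2, -0.4]
grip_width: 0.0866
```

```bash
python3 - <<'E'
from h import *
st()
refine('clamp',[.601,.259,-.07],yaw=True,z=.007,tag='j',cams=('top','scene'))
plan([(.596,-.228,.23,10,1)])
E
```

```text
t 27.18 pos [ 0.5747 -0.0933  0.2435] rot [ 1.7971e+02 -7.0000e-02  8.5630e+01] F [-0.4  1.2 -0.4] T [ 0.05 -0.14 -0.03] w 0.0866 q [ 40.  15. -39.  96.  10.  72.  -5.]
top clamp [600.9 259.1  -5. ] 0.157 conf 0.71 [181. 210. 205. 238.] [111. 119. 128.]
scene clamp [600.7 259.6  -4.2] 0.114 conf 0.77 [420. 327. 460. 366.] [ 96. 105. 113.]
9 1 -0.0158 0.0033 0.0015 0.01 -0.05 8.48; 1 -0.0151 0.0056 0.0015 0.01 -0.05 8.48; 1 -0.0141 0.0077 0.0015 0.01 -0.05 8.48; 1 -0.0128 0.0097 0.0015 0.01 -0.05 8.48; 1 -0.0113 0.0115 0.0015 0.01 -0.05 8.48; 1 -0.0094 0.0131 0.0016 0.01 -0.05 8.48; 1 -0.0074 0.0143 0.0016 0.01 -0.05 8.48; 1 -0.0052 0.0153 0.0015 0.01 -0.06 8.48; 1 -0.003 0.0159 0.0016 0 -0.05 8.49
```

View pics/j_scene.png

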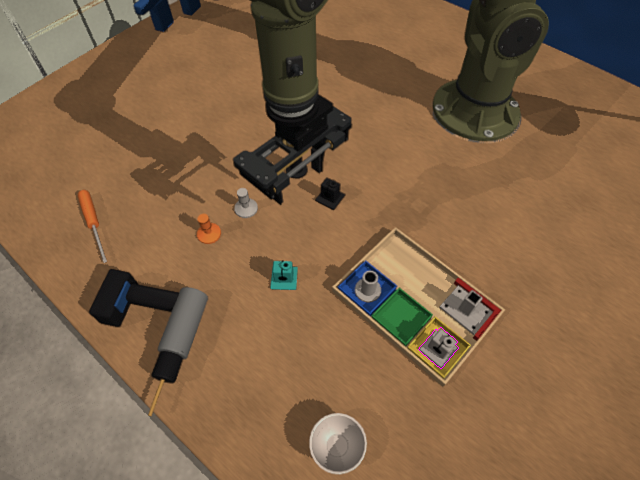

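Clamp stands in the yellow bin, (601, 259) mm in world. Next the foot.

Emit:
carry_out:
  increments: "1 -0.0158 0.0033 0.0015 0.01 -0.05 8.48; 1 -0.0151 0.0056 0.0015 0.01 -0.05 8.48; 1 -0.0141 0.0077 0.0015 0.01 -0.05 8.48; 1 -0.0128 0.0097 0.0015 0.01 -0.05 8.48; 1 -0.0113 0.0115 0.0015 0.01 -0.05 8.48; 1 -0.0094 0.0131 0.0016 0.01 -0.05 8.48; 1 -0.0074 0.0143 0.0016 0.01 -0.05 8.48; 1 -0.0052 0.0153 0.0015 0.01 -0.06 8.48; 1 -0.003 0.0159 0.0016 0 -0.05 8.49; 1 0 0 0 0 0 0; 1 0 0 0 0 0 0"

```text
time_s: 28.75
tool_pos: [0.6029, -0.2028, 0.2301]
tool_rot: [-179.5, -0.3, 10.2]
force: [-0.6, 0.9, -0.9]
grip_width: 0.087
```

```bash
python3 - <<'E'
from h import *
st()
refine('foot',[.596,-.228,0],tag='k',cams=('wrist',))
plan([(.5962,-.228,.16,10,1)])
E
```

```text
t 28.75 pos [ 0.6029 -0.2028  0.2301] rot [-179.54   -0.25   10.18] F [-0.6  0.9 -0.9] T [0.05 0.03 0.03] w 0.087 q [ 36.  21. -25.  89.   8.  72. -70.]
wrist foot [ 596.  -227.5] 0.052 conf 0.69 [319. 209. 372. 264.] [189. 198. 212.]
2 1 -0.0055 0.0119 0.035 -0.22 -0.12 0.06; 1 -0.0055 0.0117 0.035 -0.21 -0.13 0.05
```

View pics/k_wrist.png

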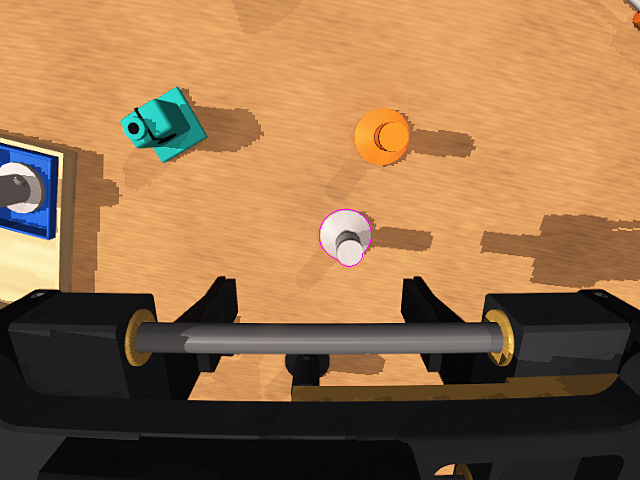

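Emit:
carry_out:
  increments: "1 -0.0055 0.0119 0.035 -0.22 -0.12 0.06; 1 -0.0055 0.0117 0.035 -0.21 -0.13 0.05; 1 0 0 0 0 0 0"

```text
time_s: 29.22
tool_pos: [0.5973, -0.2258, 0.1601]
tool_rot: [180.0, -0.1, 10.4]
force: [-0.9, 0.6, 0.2]
grip_width: 0.0869
```

```bash
python3 - <<'E'
from h import *
st()
plan([(.596,-.228,.12,10,.7)])
E
```

```text
t 29.23 pos [ 0.5973 -0.2258  0.1601] rot [ 1.7996e+02 -1.5000e-01  1.0410e+01] F [-0.9  0.6  0.2] T [ 0.03  0.01 -0.  ] w 0.0869 q [ 37.  24. -24.  93.  10.  65. -69.]
1 0.7 -0.0018 0.0019 0.0401 0.04 -0.15 0.41
```

Emit:
carry_out:
  increments: "0.7 -0.0018 0.0019 0.0401 0.04 -0.15 0.41; 0.6 0 0 0.02 0 0 0; 0.55 0 0 0 0 0 0"

```text
time_s: 29.6
tool_pos: [0.5998, -0.2259, 0.104]
tool_rot: [179.9, -0.4, 10.2]
force: [-0.5, -0.3, -0.5]
grip_width: 0.0648
```

```bash
python3 - <<'E'
from h import *
st()
plan([(.596,-.228,.09,10,.5)])
E
```

```text
t 29.6 pos [ 0.5998 -0.2259  0.104 ] rot [179.88  -0.43  10.22] F [-0.5 -0.3 -0.5] T [ 0.02  0.06 -0.02] w 0.0648 q [ 37.  27. -23.  95.  12.  59. -70.]
1 0.5 -0.0042 0.0014 0.014 0.12 -0.43 0.22
```

Emit:
carry_out:
  increments: "0.5 -0.0042 0.0014 0.014 0.12 -0.43 0.22; 0.3 0 0 0 0 0 0; 0.1 -0.001 0 0.001 0 0 0; 0.1 0 0 0 0 0 0; 0.1 0 0 0 0 0 0; 0.1 0 0 0 0 0 0"
  force: 40

```text
time_s: 30.35
tool_pos: [0.5975, -0.2284, 0.0927]
tool_rot: [179.8, -0.3, 10.0]
force: [1.3, 0.3, -1.8]
grip_width: 0.0206
```

```bash
python3 - <<'E'
from h import *
st()
E
```

```text
t 30.35 pos [ 0.5975 -0.2284  0.0927] rot [179.82  -0.31  10.04] F [ 1.3  0.3 -1.8] T [-0.    0.    0.02] w 0.0206 q [ 37.  28. -23.  96.  12.  58. -70.]
```

Emit:
carry_out:
  increments: "0.1 0 0 -0.02 0 0 0; 0.1 0 0 -0.045 0 0 0; 0.1 0 0 -0.045 0 0 0; 0.1 0 0 0 0 0 0"

```text
time_s: 30.85
tool_pos: [0.5971, -0.228, 0.2094]
tool_rot: [179.8, -0.4, 10.1]
force: [0.3, 0.1, -1.3]
grip_width: 0.0212
```

```bash
python3 - <<'E'
from h import *
st()
plan([(.5947,.1752,.2,-4.5,.1)])
E
```

```text
t 30.85 pos [ 0.5971 -0.228   0.2094] rot [179.79  -0.38  10.07] F [ 0.3  0.1 -1.3] T [0.05 0.03 0.02] w 0.0212 q [ 38.  21. -24.  90.   9.  70. -68.]
8 0.1 0.0085 -0.0497 0.0011 0.02 -0.05 1.82; 0.1 0.0069 -0.0499 0.0011 0.02 -0.05 1.82; 0.1 0.0053 -0.0501 0.0011 0.02 -0.05 1.82; 0.1 0.0038 -0.0503 0.0011 0.02 -0.05 1.82; 0.1 0.0022 -0.0504 0.0011 0.02 -0.05 1.82; 0.1 0.0005 -0.0504 0.0011 0.02 -0.05 1.82; 0.1 -0.001 -0.0504 0.0011 0.02 -0.05 1.83; 0.1 -0.0027 -0.0503 0.0011 0.02 -0.05 1.82
```

Emit:
carry_out:
  increments: "0.1 0.0085 -0.0497 0 0.02 -0.05 1.82; 0.1 0.0069 -0.0499 0 0.02 -0.05 1.82; 0.1 0.0053 -0.0501 0 0.02 -0.05 1.82; 0.1 0.0038 -0.0503 0 0.02 -0.05 1.82; 0.1 0.0022 -0.0504 0 0.02 -0.05 1.82; 0.1 0.0005 -0.0504 0 0.02 -0.05 1.82; 0.1 -0.001 -0.0504 0 0.02 -0.05 1.83; 0.1 -0.0027 -0.0403 0 0.02 -0.05 1.82; 0.1 0 0 0 0 0 0; 0.1 0 0 0 0 0 0"

```text
time_s: 32.1
tool_pos: [0.5924, 0.1747, 0.2062]
tool_rot: [179.8, 0.3, -5.2]
force: [0.2, -1.8, -1.1]
grip_width: 0.0209
```

```bash
python3 - <<'E'
from h import *
st()
plan([(.5947,.1752,.135,-4.5,.1)])
E
```

```text
t 32.1 pos [0.5924 0.1747 0.2062] rot [179.81   0.31  -5.16] F [ 0.2 -1.8 -1.1] T [ 0.02 -0.01 -0.01] w 0.0209 q [   7.   21.  -33.   93.   12.   70. -123.]
2 0.1 0.0013 -0.0005 0.0356 0.09 0.16 -0.33; 0.1 0.0013 -0.0004 0.0356 0.09 0.15 -0.33
```

Emit:
carry_out:
  increments: "0.1 0.0013 -0.0005 0.0356 0.09 0.16 -0.33; 0.1 0.0013 -0.0004 0.0356 0.09 0.15 -0.33; 0.1 0 0 0 0 0 0"

```text
time_s: 32.48
tool_pos: [0.5959, 0.1701, 0.1338]
tool_rot: [179.9, -0.1, -4.8]
force: [0.5, -0.0, -1.6]
grip_width: 0.0206
```

```bash
python3 - <<'E'
from h import *
st()
p=read_camera('wrist');cv2.imwrite('pics/l.png',p['img'])
plan([(.5947,.1752,.104,-4.5,.1)])
E
```

```text
t 32.48 pos [0.5959 0.1701 0.1338] rot [ 1.7985e+02 -6.0000e-02 -4.8200e+00] F [ 0.5 -0.  -1.6] T [0.08 0.02 0.02] w 0.0206 q [   7.   25.  -31.   97.   15.   62. -124.]
1 0.1 -0.003 -0.0046 0.0317 0.09 -0.25 -0.34
```

View pics/l.png

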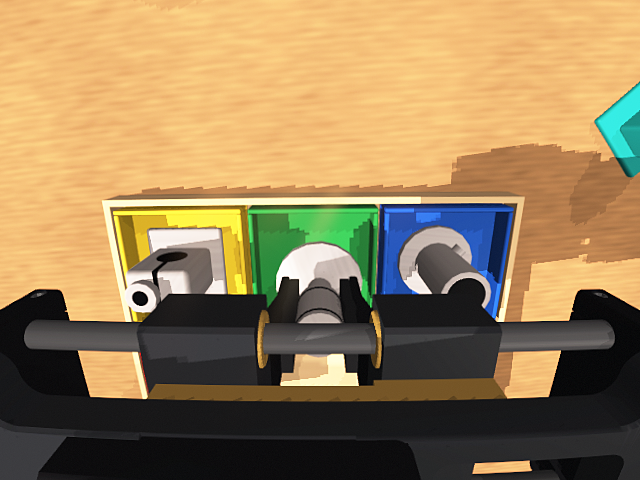

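Emit:
carry_out:
  increments: "0.1 -0.003 -0.004 0.027 0.09 -0.25 -0.34; 0.1 0 0 0 0 0 0"

```text
time_s: 32.78
tool_pos: [0.597, 0.1735, 0.1122]
tool_rot: [-180.0, -0.3, -4.7]
force: [-0.1, 0.8, -0.8]
grip_width: 0.021
```

```bash
python3 - <<'E'
from h import *
st()
plan([(.5947,.1752,.101,-4.5,.1)])
E
```

```text
t 32.77 pos [0.597  0.1735 0.1122] rot [-179.95   -0.29   -4.66] F [-0.1  0.8 -0.8] T [ 0.06  0.   -0.03] w 0.021 q [   6.   26.  -31.   98.   16.   60. -125.]
1 0.1 -0.0025 -0.0015 0.0112 -0.05 -0.29 -0.16
```

Emit:
carry_out:
  increments: "0.1 -0.0025 -0.0015 0.0105 -0.05 -0.29 -0.16; 0.1 -0.001 0 0.003 0 -0.2 0; 0.1 -0.001 0 0.002 0 -0.2 0"

```text
time_s: 33.15
tool_pos: [0.5955, 0.1754, 0.1007]
tool_rot: [-179.9, 0.0, -4.6]
force: [-0.4, -0.7, -0.8]
grip_width: 0.0207
```

```bash
python3 - <<'E'
from h import *
st()
E
```

```text
t 33.15 pos [0.5955 0.1754 0.1007] rot [-1.799e+02  2.000e-02 -4.570e+00] F [-0.4 -0.7 -0.8] T [ 0.04 -0.02  0.02] w 0.0207 q [   6.   27.  -31.   98.   16.   59. -125.]
```

Emit:
carry_out:
  increments: "0.1 -0.001 0 0.003 -0.1 -0.2 0; 0.1 0 0 0.0005 0 0 0"

```text
time_s: 33.4
tool_pos: [0.5955, 0.1759, 0.0998]
tool_rot: [180.0, 0.1, -4.6]
force: [-0.4, -0.3, -0.6]
grip_width: 0.0207
```

```bash
python3 - <<'E'
from h import *
st()
E
```

```text
t 33.4 pos [0.5955 0.1759 0.0998] rot [ 1.7998e+02  9.0000e-02 -4.5700e+00] F [-0.4 -0.3 -0.6] T [ 0.05  0.04 -0.  ] w 0.0207 q [   6.   27.  -31.   98.   16.   59. -125.]
```

Emit:
carry_out:
  increments: "0.1 -0.001 0 0.002 0 -0.1 0; 0.1 0 0 0.001 0 0 0"

```text
time_s: 33.65
tool_pos: [0.5955, 0.1761, 0.0997]
tool_rot: [180.0, 0.1, -4.6]
force: [-3.4, -1.6, 3.8]
grip_width: 0.0209
```

```bash
python3 - <<'E'
from h import *
st()
E
```

```text
t 33.65 pos [0.5955 0.1761 0.0997] rot [ 1.7995e+02  5.0000e-02 -4.5800e+00] F [-3.4 -1.6  3.8] T [-0.29  0.6  -0.08] w 0.0209 q [   6.   27.  -31.   98.   16.   59. -125.]
```

Emit:
carry_out:
  increments: "0.1 0 0 0 0 0 0; 0.45 0 0 0 0 0 0; 0.45 0 0 0 0 0 0; 0.45 0 0 0 0 0 0; 0.45 0 0 -0.03 0 0 0; 0.45 0 0 -0.05 0 0 0; 0.45 0 0 -0.05 0 0 0; 0.45 0 0.05 0 0 0 0; 0.45 0 0.05 0 0 0 0; 0.45 0 0.05 0 0 0 0; 0.45 0 0.05 0 0 0 0; 0.45 0 0.05 0 0 0 0; 0.45 0 0 0 0 0 0; 0.45 0 0 0 0 0 0"

```text
time_s: 35.4
tool_pos: [0.5761, -0.0786, 0.2331]
tool_rot: [-179.9, -0.1, -4.4]
force: [0.3, 0.2, 0.3]
grip_width: 0.0394
```

```bash
python3 - <<'E'
from h import *
st();lookplate('z')
refine('foot',[.5955,.176,0],z=.007,cams=('top','scene'))
refine('socket',[.588,.0925,0],z=.007,cams=('top','scene'))
refine('clamp',[.601,.259,-.08],yaw=True,z=.007,tag='zz',cams=('top','scene'))
p=read_camera('scene');cv2.imwrite('pics/zs.png',cv2.resize(p['img'][220:400,320:520],None,fx=4,fy=3.3,interpolation=cv2.INTER_CUBIC))
E
```

```text
t 35.4 pos [ 0.5761 -0.0786  0.2331] rot [-1.7995e+02 -1.0000e-01 -4.3600e+00] F [0.3 0.2 0.3] T [ 0.07  0.03 -0.03] w 0.0394 q [ 28.  14. -27.  97.   7.  71. -94.]
top [503.63 258.22  -3.98] 0.086 tray frame [-49.3  75.6] yaw rel 0.52
scene [501.86 259.26  -4.74] 0.12 tray frame [-51.1  76.5] yaw rel -0.24
wrist [540.18 302.6  -64.2 ] 0.586 tray frame [-16.3 122.7] yaw rel -59.7
top foot [593.1 176.6] 0.167 conf 0.67 [217. 217. 243. 242.] [122. 129. 135.]
scene foot [593.3 177.2] 0.164 conf 0.66 [391. 301. 416. 331.] [114. 123. 132.]
scene foot [580.1 199.5] 0.991 conf 0.59 [375. 288. 430. 347.] [46. 88. 40.]
top socket [588.5  91.8] 0.13 conf 0.59 [256. 224. 276. 242.] [104. 105. 110.]
scene socket [587.4  93.1] 0.108 conf 0.77 [357. 273. 384. 302.] [ 92.  97. 104.]
top clamp [601.2 259.1  -4.9] 0.106 conf 0.85 [182. 212. 208. 235.] [109. 119. 128.]
scene clamp [600.1 259.5 -10.2] 0.21 conf 0.95 [418. 331. 460. 364.] [ 97. 105. 113.]
```

View pics/zs.png

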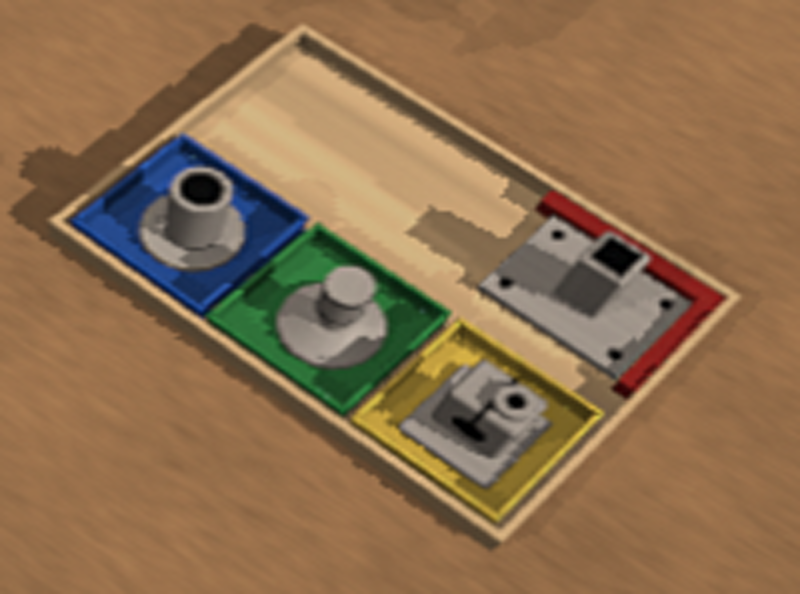

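View pics/zz_top.png

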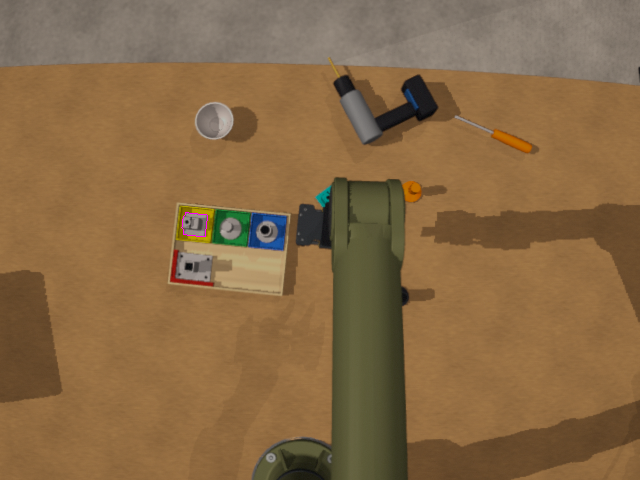

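```bash
python3 - <<'E'
from h import *
plan([(.51,.17,.2,80,.3)])
E
```

```text
9 0.3 -0.0094 -0.0271 0.0037 0.01 -0.01 -9.38; 0.3 -0.0049 -0.0282 0.0037 0.01 -0.01 -9.38; 0.3 -0.0002 -0.0287 0.0037 0.01 -0.01 -9.37; 0.3 0.0044 -0.0283 0.0037 0.01 -0.01 -9.38; 0.3 0.009 -0.0272 0.0037 0.01 -0.01 -9.37; 0.3 0.0133 -0.0254 0.0036 0 -0.01 -9.38; 0.3 0.0173 -0.0229 0.0037 0.01 -0.01 -9.37; 0.3 0.0207 -0.0198 0.0036 0 -0.01 -9.38; 0.3 0.0237 -0.0161 0.0037 0 -0.01 -9.37
```

Emit:
carry_out:
  increments: "0.3 -0.0094 -0.0271 0 0 0 -9.38; 0.3 -0.0049 -0.0282 0 0 0 -9.38; 0.3 -0.0002 -0.0287 0 0 0 -9.37; 0.3 0.0044 -0.0283 0 0 0 -9.38; 0.3 0.009 -0.0272 0 0 0 -9.37; 0.3 0.0133 -0.0254 0 0 0 -9.38; 0.3 0.0173 -0.0229 0 0 0 -9.37; 0.3 0.0207 -0.0198 0 0 0 -9.38; 0.3 0.0237 -0.0161 0 0 0 -9.37; 0.3 0 0 0 0 0 0; 0.3 0 0 0 0 0 0"

```text
time_s: 37.72
tool_pos: [0.5038, 0.1741, 0.2335]
tool_rot: [179.7, 0.0, 82.5]
force: [-0.7, 0.4, 0.8]
grip_width: 0.026
```

```bash
python3 - <<'E'
from h import *
st()
p=read_camera('wrist');cv2.imwrite('pics/m.png',p['img']);import pickle;pickle.dump(p,open('m.pkl','wb'))
c=proj(p,[[.503,.26,.01]])[0].astype(int);print(c)
x,y=c[0]-80,c[1]-70
cv2.imwrite('pics/m2.png',cv2.resize(p['img'][max(y,0):y+130,x:x+160],None,fx=5,fy=4.6 and 5,interpolation=cv2.INTER_CUBIC));print(x,max(y,0));st()
E
```

```text
t 37.73 pos [0.5038 0.1741 0.2335] rot [1.7973e+02 4.0000e-02 8.2460e+01] F [-0.7  0.4  0.8] T [-0.01 -0.01 -0.  ] w 0.026 q [ 20.  10. -46. 103.   8.  70. -36.]
[303 130]
223 60
t 37.77 pos [0.5037 0.1743 0.2335] rot [1.7974e+02 2.0000e-02 8.2470e+01] F [ 0.3 -0.2  0.6] T [ 0.04 -0.05  0.05] w 0.0259 q [ 20.  10. -46. 103.   8.  70. -36.]
```

View pics/m.png

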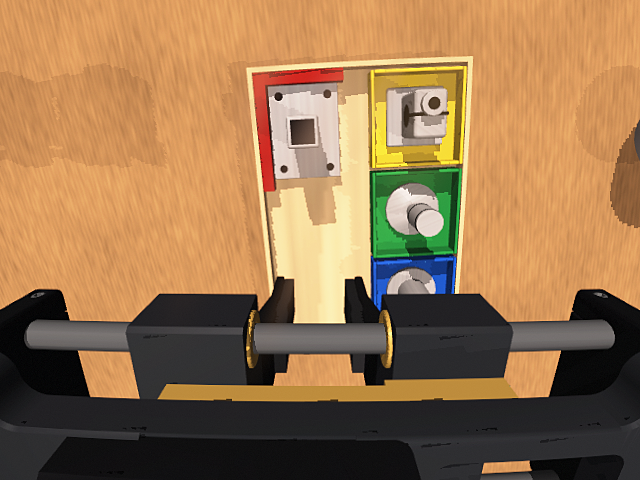

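View pics/m2.png

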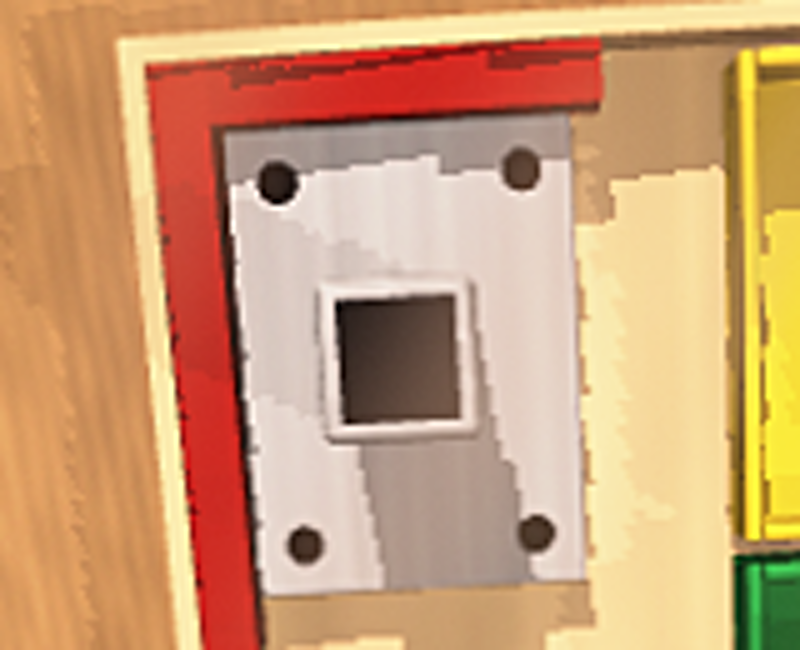

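```bash
python3 - <<'E'
from h import *
import pickle
p=pickle.load(open('m.pkl','rb'))
a=np.radians(-4.5)
def t(pts,z):
    w=ray(p,np.array(pts)/5-.4+[223,60],z);return (xf(w-[.5468,.179,0],[0,0,-a])*1e3)[:,:2].round(1)
# gradient profile across gaps
im=cv2.resize(p['img'][60:190,223:383],None,fx=5,fy=5,interpolation=cv2.INTER_CUBIC)
for y in(250,350,500): print(y,[tuple(int(v) for v in im[y,x]) for x in range(205,275,6)])
for x in(300,400,500): print(x,[tuple(int(v) for v in im[y,x]) for y in range(100,140,4)])
print('barx',t([[220,250],[227,350],[240,500]],.018),'plate',t([[234,250],[241,350],[257,500]],.012))
print('bary',t([[300,122],[400,117],[500,111]],.018),'plate',t([[300,126],[400,121],[500,116]],.012))
print('plate other edges',t([[300,595],[500,583]],.012),t([[578,250],[585,500]],.012))
E
```

```text
250 [(49, 63, 200), (49, 61, 201), (48, 59, 216), (30, 40, 76), (19, 28, 58), (160, 169, 190), (208, 216, 232), (192, 200, 220), (194, 202, 219), (191, 199, 217), (191, 197, 216), (191, 200, 217)]
350 [(40, 50, 193), (39, 48, 191), (39, 48, 194), (37, 45, 200), (25, 34, 143), (11, 16, 37), (88, 93, 113), (189, 198, 214), (199, 206, 225), (195, 202, 219), (193, 201, 217), (192, 200, 216)]
500 [(34, 42, 204), (35, 41, 204), (37, 44, 205), (36, 43, 205), (34, 41, 204), (37, 44, 212), (33, 41, 207), (10, 17, 60), (85, 90, 101), (199, 208, 226), (214, 222, 239), (207, 215, 231)]
300 [(40, 52, 209), (40, 51, 209), (40, 51, 213), (41, 51, 217), (38, 48, 204), (14, 24, 122), (36, 43, 83), (103, 108, 124), (142, 148, 162), (147, 153, 170)]
400 [(32, 39, 210), (34, 41, 219), (32, 38, 217), (23, 28, 176), (0, 1, 56), (48, 52, 61), (119, 125, 131), (149, 155, 167), (146, 152, 167), (145, 152, 166)]
500 [(46, 56, 223), (42, 52, 197), (31, 42, 134), (21, 32, 71), (77, 86, 107), (128, 137, 152), (147, 155, 172), (143, 150, 168), (141, 149, 167), (140, 149, 167)]
barx [[-80.3  96.1]
 [-80.6  79.6]
 [-80.6  54. ]] plate [[-78.7  96.5]
 [-78.9  79.6]
 [-78.3  53.5]]
bary [[-65.  115.8]
 [-48.2 115.7]
 [-31.4 115.7]] plate [[-65.6 116. ]
 [-48.4 115.9]
 [-31.3 115.8]]
plate other edges [[-71.9  36. ]
 [-35.2  36.2]] [[-18.8  93.2]
 [-19.1  50.3]]
```

```bash
python3 - <<'E'
from h import *
plan([(.54,.2565,.2,-4.5,0)])
E
```

```text
10 0 0.0086 0.0025 0.0034 0.02 -0.02 8.7; 0 0.0089 0.0012 0.0033 0.02 -0.02 8.7; 0 0.009 -0.0002 0.0034 0.02 -0.02 8.7; 0 0.0089 -0.0015 0.0033 0.02 -0.02 8.7; 0 0.0085 -0.0029 0.0033 0.02 -0.02 8.69; 0 0.008 -0.0041 0.0034 0.03 -0.02 8.7; 0 0.0073 -0.0053 0.0033 0.02 -0.02 8.69; 0 0.0064 -0.0063 0.0034 0.03 -0.02 8.7; 0 0.0053 -0.0072 0.0033 0.02 -0.02 8.69; 0 0.0042 -0.0079 0.0034 0.03 -0.01 8.7
```

Emit:
carry_out:
  increments: "0 0.0086 0.0025 0.0034 0.02 0 8.7; 0 0.0089 0.0012 0.0033 0.02 0 8.7; 0 0.009 -0.0002 0.0034 0.02 0 8.7; 0 0.0089 -0.0015 0.0033 0.02 0 8.7; 0 0.0085 -0.0029 0.0033 0.02 0 8.69; 0 0.008 -0.0041 0.0034 0.03 0 8.7; 0 0.0073 -0.0053 0.0033 0.02 0 8.69; 0 0.0064 -0.0063 0.0034 0.03 0 8.7; 0 0.0053 -0.0072 0.0033 0.02 0 8.69; 0 0.0042 -0.0079 0.0034 0.03 0 8.7; 0 0 0 0 0 0 0; 0 0 0 0 0 0 0"
  force: 10

```text
time_s: 39.28
tool_pos: [0.5524, 0.2386, 0.1967]
tool_rot: [179.7, -0.1, -9.6]
force: [-1.2, 1.2, -0.4]
grip_width: 0.0008
```

```bash
python3 - <<'E'
from h import *
st()
plan([(.543,.2565,.13,-4.5,0)])
E
```

```text
t 39.27 pos [0.5524 0.2386 0.1967] rot [ 1.7967e+02 -1.5000e-01 -9.5700e+00] F [-1.2  1.2 -0.4] T [0.03 0.03 0.02] w 0.0008 q [   1.   19.  -33.   96.   12.   68. -134.]
2 0 -0.0062 -0.0082 0.0333 0.17 -0.07 -2.54; 0 -0.0058 -0.0084 0.0333 0.17 -0.06 -2.53
```

Emit:
carry_out:
  increments: "0 -0.0062 -0.0082 0.03 0.17 -0.07 -2.54; 0 -0.0058 -0.0084 0.03 0.17 -0.06 -2.53; 0 0 0 0 0 0 0; 0 0 0 0 0 0 0"

```text
time_s: 39.78
tool_pos: [0.5452, 0.2536, 0.1378]
tool_rot: [180.0, -0.2, -4.4]
force: [-0.2, 0.7, 1.1]
grip_width: 0.0008
```

```bash
python3 - <<'E'
from h import *
st()
p=read_camera('wrist');cv2.imwrite('pics/n.png',p['img'])
plan([(.543,.2565,.1,-4.5,0)])
E
```

```text
t 39.77 pos [0.5452 0.2536 0.1378] rot [179.99  -0.23  -4.36] F [-0.2  0.7  1.1] T [-0.    0.    0.02] w 0.0008 q [   0.   23.  -33.   99.   14.   62. -132.]
1 0 -0.0024 -0.0028 0.0377 0.02 -0.22 0.13
```

View pics/n.png

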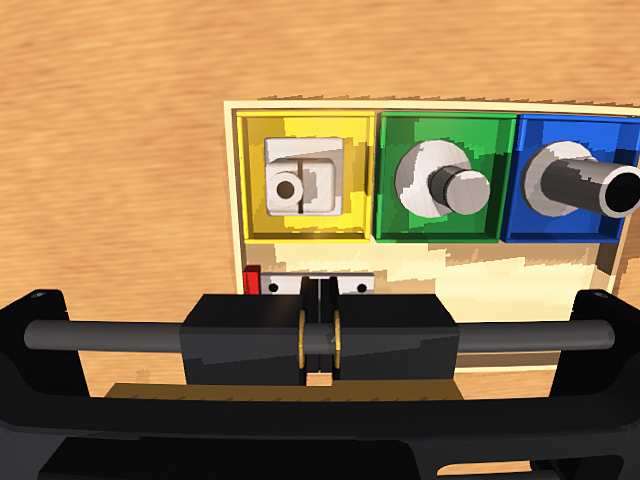

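Emit:
carry_out:
  increments: "0 -0.002 -0.0025 0.033 0.02 -0.22 0.13; 0 -0.001 0 0.008 0 -0.2 0; 0 -0.001 0 0.003 0 -0.2 0"

```text
time_s: 40.2
tool_pos: [0.5449, 0.2561, 0.0977]
tool_rot: [-179.9, -0.0, -4.6]
force: [-0.2, 0.6, 0.5]
grip_width: 0.0006
```

```bash
python3 - <<'E'
from h import *
st()
plan([(.541,.2565,.093,-4.5,0)])
E
```

```text
t 40.2 pos [0.5449 0.2561 0.0977] rot [-1.7986e+02 -2.0000e-02 -4.6500e+00] F [-0.2  0.6  0.5] T [-0.    0.02  0.05] w 0.0006 q [  -1.   26.  -33.  101.   16.   58. -134.]
1 0 -0.0039 -0.0001 0.0047 -0.14 -0.02 -0.15
```

Emit:
carry_out:
  increments: "0 -0.0065 0 0.0045 -0.14 0 0; 0 -0.006 0 0.001 0 0 0; 0 -0.003 0 0 0 0 0"

```text
time_s: 40.58
tool_pos: [0.5296, 0.2578, 0.0941]
tool_rot: [-179.9, -0.2, -4.7]
force: [0.4, -0.1, -0.9]
grip_width: 0.0003
```

```bash
python3 - <<'E'
from h import *
st()
E
```

```text
t 40.58 pos [0.5296 0.2578 0.0941] rot [-1.7994e+02 -1.7000e-01 -4.6700e+00] F [ 0.4 -0.1 -0.9] T [ 0.   -0.    0.03] w 0.0003 q [  -1.   25.  -33.  103.   16.   57. -135.]
```

Emit:
carry_out:
  increments: "0 -0.0025 0.0003 0.0003 0 0 0; 0 -0.002 0 0 0 0 0"

```text
time_s: 40.83
tool_pos: [0.5255, 0.258, 0.0945]
tool_rot: [-179.9, -0.3, -4.7]
force: [2.2, 0.4, -1.7]
grip_width: 0.0004
```

```bash
python3 - <<'E'
from h import *
st()
E
```

```text
t 40.83 pos [0.5255 0.258  0.0945] rot [-179.91   -0.31   -4.65] F [ 2.2  0.4 -1.7] T [ 0.02 -0.45 -0.05] w 0.0004 q [  -1.   24.  -33.  104.   16.   57. -135.]
```

Emit:
carry_out:
  increments: "0 -0.002 0 0.0003 0 0 0"

```text
time_s: 40.95
tool_pos: [0.5249, 0.2581, 0.0948]
tool_rot: [-179.8, -0.5, -4.7]
force: [4.5, 0.1, 0.7]
grip_width: 0.0008
```

```bash
python3 - <<'E'
from h import *
st()
E
```

```text
t 40.95 pos [0.5249 0.2581 0.0948] rot [-179.85   -0.49   -4.68] F [4.5 0.1 0.7] T [ 0.08 -1.01  0.05] w 0.0008 q [  -1.   24.  -33.  104.   16.   56. -135.]
```

Emit:
carry_out:
  increments: "0 -0.003 0 0.0003 0 -0.3 0"

```text
time_s: 41.08
tool_pos: [0.5244, 0.2581, 0.0954]
tool_rot: [-179.8, -0.5, -4.7]
force: [8.2, -1.0, -0.0]
grip_width: 0.0004
```

```bash
python3 - <<'E'
from h import *
st()
E
```

```text
t 41.08 pos [0.5244 0.2581 0.0954] rot [-179.76   -0.5    -4.71] F [ 8.2 -1.  -0. ] T [-0.18 -1.75  0.04] w 0.0004 q [  -1.   24.  -33.  104.   16.   56. -135.]
```

Emit:
carry_out:
  increments: "0 0.004 0 0 0 0 0; 0 0.008 0 0 0 0 0; 0 0 0 -0.04 0 0 0; 0 0 0 -0.05 0 0 0; 0 -0.008 0.01 -0.04 0 0 -9; 0 -0.008 0.01 0 0 0 -9; 0 -0.008 0.005 0 0 0 -9; 0 -0.009 0.004 0 0 0 -9; 0 -0.008 0 0 0 0 -9; 0 -0.008 0 0 0 0 -9; 0 -0.008 0 0 0 0 -9; 0 -0.008 0 0 0 0 -9; 0 -0.008 0 0 0 0 -9; 0 0 0 0 0 0 -9; 0 0 0 0 0 0 0; 0 0 0 0 0 0 0"

```text
time_s: 43.08
tool_pos: [0.4768, 0.1915, 0.2259]
tool_rot: [-179.2, -0.1, 88.2]
force: [-0.8, 0.1, 0.4]
grip_width: 0.0005
```

```bash
python3 - <<'E'
from h import *
st();plan([(.505,.175,.225,85,0)])
E
```

```text
t 43.08 pos [0.4768 0.1915 0.2259] rot [-1.7921e+02 -1.4000e-01  8.8190e+01] F [-0.8  0.1  0.4] T [-0.02 -0.11  0.03] w 0.0005 q [ 19.   9. -46. 105.   6.  69. -31.]
1 0 -0.0156 0.0287 0.0005 -0.79 -0.12 3.19
```

Emit:
carry_out:
  increments: "0 -0.0156 0.0287 0 -0.79 -0.12 3.19; 0 0 0 0 0 0 0; 0 0 0 0 0 0 0"

```text
time_s: 43.45
tool_pos: [0.505, 0.1758, 0.2253]
tool_rot: [-179.9, -0.0, 84.7]
force: [-0.5, 0.4, -0.8]
grip_width: 0.0008
```

```bash
python3 - <<'E'
from h import *
import pickle
st()
p=read_camera('wrist');pickle.dump(p,open('m.pkl','wb'))
c=proj(p,[[.503,.26,.01]])[0].astype(int)
x,y=c[0]-70,max(c[1]-65,0);print(x,y)
cv2.imwrite('pics/o2.png',cv2.resize(p['img'][y:y+120,x:x+140],None,fx=5,fy=5,interpolation=cv2.INTER_CUBIC))
E
```

```text
t 43.45 pos [0.505  0.1758 0.2253] rot [-1.7993e+02 -3.0000e-02  8.4720e+01] F [-0.5  0.4 -0.8] T [ 0.04 -0.06  0.  ] w 0.0008 q [ 19.  11. -45. 103.   8.  69. -34.]
237 67
```

View pics/o2.png

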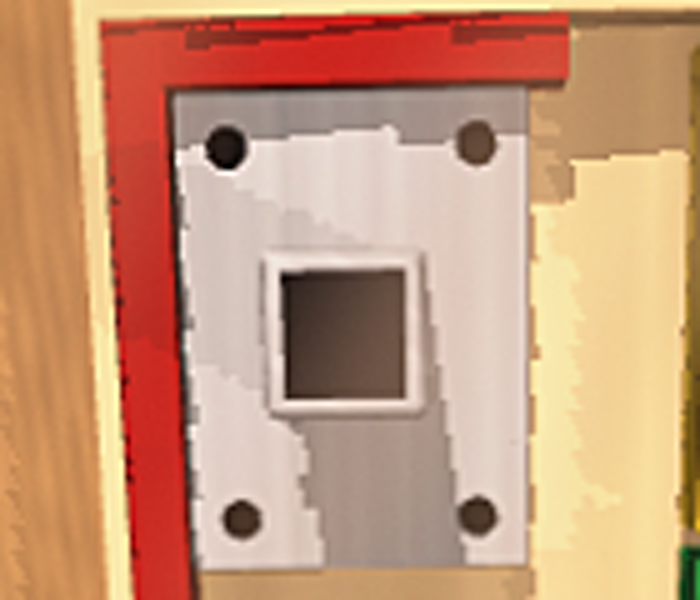

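```bash
python3 - <<'E'
from h import *
p=read_camera('scene');cv2.imwrite('pics/fin.png',p['img']);st()
E
```

```text
t 43.55 pos [0.5051 0.1754 0.2253] rot [-1.7996e+02  1.0000e-02  8.4740e+01] F [-0.7 -1.2 -0.3] T [-0.03 -0.12 -0.01] w 0.0003 q [ 19.  11. -45. 103.   8.  69. -34.]
```

View pics/fin.png

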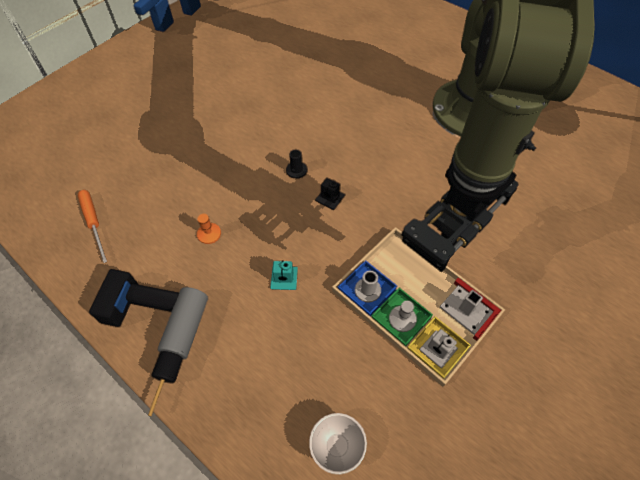

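The final picture shows all four parts in place: socket at (370,285), foot (405,315), clamp (440,345) and plate in the red corner (467,305). The look-alikes have not moved, and the gripper is clear of everything.

```bash
python3 -c "
from cell import *
print(sign_off())"
```

```text
the job is handed in; nothing more can be done
None
```

The tray is packed and the job was handed in at about 43.6 s, inside the 115 s limit. I worked in the order asked: plate, socket (blue bin), clamp (yellow bin), foot (green bin).

- **Plate:** After the foot was placed, a close view suggested the plate stood about 1–2 mm off the long-side bar. I pushed it home against that bar with closed fingers until it resisted at about 8 N. The last close view showed no floor between the plate and either bar, only the thin dark line of the bar's face on the long side. I judged that by eye and did not measure it again after the push.
- **Disagreement on the plate:** Before that push, camera fits put the plate centre at 75.5–77 mm along the tray's y, where home is 78 mm. I put most of that down to my tray estimate being 1–2 mm off, because the short bar's face measured just as far short.
- **Bins:** After placing, the top and scene cameras both showed the socket, clamp and foot upright and within about 2 mm of their bin centres. The scene fit of the clamp's angle was about 5° off the top camera's.
- **Look-alikes:** The black, turquoise and orange ones looked unmoved in the last picture, and the gripper was touching nothing.

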